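Clear a centrifuge carrier, fit the heavy base plate and load it with tube racks

ROBOT

A 6-joint arm with a two-finger parallel gripper is mounted at the origin on the work surface. World frame = base frame: x ahead of the robot, y to its left, z up, the work surface at z = 0. Lengths are in mm, angles in rad, forces in N, time in s.
With the tool pointing down it reaches from about 275 to 725 mm from the base axis. Payload 5.6 kg.
Tool frame: the origin (TCP) lies on the mounting face of the last link; the fingertips stand 173 mm ahead of it and the grasp point (between the pads) lies grasp_offset ahead of it (grasp_offset is the distance from the TCP to the grasp point, in mm); z points along the fingers, y is the line along which they close (so a half turn about z gives the same grasp; the last joint's range is limited). The gripper opens to 85 mm and grips with 20 to 120 N. Pads are 22 mm wide; open, the fingers measure 114 mm over their backs; the gripper's body (76 mm by 85 mm) begins 54 mm behind the grasp point. The pads swing forward as they close: fully open they stand 13 mm farther back than shut.
Start: joints at [-0.842, 0.255, 0.108, 0, -1.424, -0.285], TCP at [236.174, -496.705, 404.683] pointing down, gripper open.
Joint ranges: [-2.95, 2.95], [-1.21, 1.97], [-1.09, 1.5], [-2.87, 1.71], [-2.94, -0.07], [-3.05, 3.05]. Speed limits (rad/s): [2.57, 2.57, 3.14, 3.14, 3.14, 3.14].

INTERFACE

Orientations are given as a rotation vector (axis times angle).
In Python, from rig import * gives the robot as it stands. The module is installed in compiled form; this text tells all that it offers.
- The arm moves only by the tool apply_moves, never from a script. Its argument "motion" is text: rows parted by semicolons, each of 7 numbers parted by spaces: the shift along the tool's x, y, z in m, then the turn, a rotation vector about the tool's x, y, z in rad, then the opening, from 0 (shut) to 1 (fully open). In form: tx ty tz ax ay az fingers; .... A call has 1 to 20 rows; each row is the pose to reach, as a shift and turn from the pose commanded when the call began, along the tool's axes at that moment; what a row does not reach only later rows make up. A row lasts 1/8 s, in which the tool goes at most 62.5 mm and 10.7 degrees, less where a joint would pass 70% of its speed; a pose out of reach is approached as far as the arm can. A call with a gripper value outside its range is refused whole. The fingers move at their own pace and stop on an object; the grip force is fixed at half the most. Time passes only in rows, so rows that repeat a pose let the fingers close. It gives the time, the measured TCP pose, the force, the opening and the grip force at its end, in the units of the state.
- get_obs(): the state, without advancing time (a new reading comes with each control period).
- camera(name): name is "side" or "top"; returns a dict with "pixels" (384x512x3 uint8, red, green, blue), "fx", "fy", "cx", "cy" (pixels), "cam_to_world" (4x4, takes a point from camera to world coordinates). Camera axes: x right, y up, looking along -z (the intrinsics and any distortion apply to the point x, -y, -z); pixel columns grow to the right and rows downward; lengths in mm; the calibration is good to about 2 mm. A picture is of the moment at which its call begins. There is no depth.
- close_job(): hands the job in; it is judged then, once.
The state is a dict: "time": time; "q": joint angles; "qd": joint speeds; "joint_efforts": joint torques, N m; "tcp_pos": TCP position; "ee_rot": TCP orientation; "contact_force": force on the tool from outside, world axes, zero at the start; "ft_torque": the same for the moment, N m; "opening": opening from 0.0 (shut) to 1.0 (fully open); "gripper_force": force on a finger pad.
Only numpy, scipy, OpenCV 4.12 (cv2) and the standard library are available. Lean on these libraries where they do the work, as an engineer would, in place of code of your own. Each camera call takes 0.05 s, during which the arm holds its last target. There are 200 camera calls.

TASK

Clear the used white rack out of the carrier and stand it in the yellow tray. Take the heavy base plate out of its dock by the low grey rib, lay it flat on the bench and let go, then take it by the tall orange rib, rest its toe edge on the carrier's floor, tuck it under the hood and pivot the plate down flat and fully home, lowering it under control rather than letting it fall. Swing the red latch over the plate's edge as far as it goes, and stand every blue tube rack that is there upright on the plate's black mat, leaving the other things on the bench where they stand.

Things in the scene. Friction and masses are not known exactly. Their poses are not given: they have to be found in the camera images.
- plate: Heavy aluminium base plate (0.65 kg), loose, 160 mm long (its x) x 200 mm wide (its y) x 8 mm thick; origin: centre of its underside, z up. Toe edge at x = -80 mm, heel edge at x = +80 mm. Low grey rib at x = -64, tall orange rib at x = +64. Starts flat in the dock, its toe towards the robot and sticking out, its heel and tall rib under the dock's roof.
- plate_toe (a point): Middle of the plate's toe edge, on the underside.
- low_rib (a point): Top centre of the plate's low grey grip rib near the toe: 16 mm thick (plate x), 60 mm long (y), from the plate's top (8 mm) to 32 mm above its underside. It fits under the carrier's hood, so a hand on it blocks the way in.
- tall_rib (a point): Top centre of the plate's tall orange grip rib near the heel: 16 mm thick (plate x), 60 mm long (y), from the plate's top (8 mm) to 52 mm above its underside; too tall for the carrier's hood.
- mat (a point): Centre of the black mat on the plate, 8 mm above the plate's underside, flush; the mat covers x from -42 to +42 mm and y from -98 to +98 mm of the plate.
- carrier: Fixed carrier with a pocket for the plate; origin: centre of the pocket, on the bench; x runs from its hood (towards the robot) to its sill, z up. Pocket floor 4 mm above the bench, inner faces at x = -85 and +85 mm, y = -105 and +105 mm; side walls 24 mm high. The seated plate has its origin 4 mm above the carrier's, axes alike, toe under the hood.
- hood_edge (a point): Middle of the hood roof's open edge, on top (carrier x = -49 mm, 54 mm above the bench). The roof covers carrier x from -91 to -49 mm over the full width, 46 mm clear above the floor, with a wall at its -x end.
- sill (a point): Middle of the sill's top at the carrier's +x end (x = +88 mm, 14 mm above the bench, 10 above the floor): with hood and sill in the way the plate can enter only tilted, toe first.
- latch (a joint): Red turn latch by the sill, upright axis, radians: about 0 open (bar points to the carrier's +y; starts from -0.3 to 0.12), grows anticlockwise seen from above; at 1.57 the bar points to -x over the plate's heel edge, some 4 mm above it; stop at 1.6. Light friction, stays where left. Open, it leaves the plate's way free; closed, it blocks it.
- latch_pin (a point): The latch's upright red pin, 12 mm in diameter, 50 mm from the axis; this point is on the pin's axis, 46 mm above the bench. The pin stands from 23 to 57 mm above the bench, to be gripped or pushed from above.
- latch_pivot (a point): Point on the latch's axis at the height of latch_pin; in the carrier's frame x = +103 mm, y = +62 mm.
- dock: Fixed storage dock for the plate; its origin is on the open bench in front of it, x pointing into it. Grey deck from x = +110 to +232 mm, 30 mm above the bench; white roof from x = +147 mm on, 104 (underside) to 109 mm above the bench, with side and back walls. The docked plate's origin is near x = +144 mm. The bench at x from -100 to +100 mm is free to lay the plate on.
- rack1: Blue tube rack, loose, 0.14 kg, may be absent: block 54 x 54 x 50 mm high with a black upright tab on top, centred, 12 mm thick (its x), 40 mm wide (its y), from 50 to 85 mm above its underside. Origin: centre of its underside, z up. The mat takes three side by side along the plate's y.
- rack2: Blue tube rack, loose, 0.14 kg, may be absent: block 54 x 54 x 50 mm high with a black upright tab on top, centred, 12 mm thick (its x), 40 mm wide (its y), from 50 to 85 mm above its underside. Origin: centre of its underside, z up. The mat takes three side by side along the plate's y.
- rack3: Blue tube rack, loose, 0.14 kg, may be absent: block 54 x 54 x 50 mm high with a black upright tab on top, centred, 12 mm thick (its x), 40 mm wide (its y), from 50 to 85 mm above its underside. Origin: centre of its underside, z up. The mat takes three side by side along the plate's y.
- rack4: Blue tube rack, loose, 0.14 kg, may be absent: block 54 x 54 x 50 mm high with a black upright tab on top, centred, 12 mm thick (its x), 40 mm wide (its y), from 50 to 85 mm above its underside. Origin: centre of its underside, z up. The mat takes three side by side along the plate's y.
- used_rack: White tube rack, loose, same shape, size, tab and origin as the blue ones; starts upright on the carrier's floor, where it is in the plate's way.
- tray: Fixed yellow tray with an open top, 80 x 80 mm outside, walls 4 mm thick and 22 mm high, floor 4 mm thick; origin: centre of its underside.
- beaker: Bystander: clear beaker, 68 mm across, 75 mm high; origin: centre of its underside (so for all bystanders).
- reagent: Bystander: amber bottle, 52 mm across, 75 mm high.
- tipbox: Bystander: white box, 90 x 70 x 50 mm.
- cup: Bystander: aluminium cup, 80 mm across, 75 mm high.
- jar: Bystander: white jar with red lid, 64 mm across, 70 mm high.
- dish: Bystander: white bowl, 80 mm across, 28 mm high.

How it is judged:
By the outcome, as a careful person would: the job done as asked, in the order asked, and still so for the second after the job is handed in, with the robot touching nothing.
Of rack1, rack2, rack3, rack4 only 2 to 3 are there at a start; the rules pass over those that are not, and their reading is None.
At some moment in a run one of rack1, rack2, rack3, rack4 may be knocked a few centimetres aside while the robot is not near it.
It also fails if it takes over 192 s, if anything falls off the work surface, if the arm or the gripper's body presses on something with over 40 N, if the wrist force passes 120 N, or if a joint passes its speed limit or range.

## Working session

There is one attempt and no reset: what is moved stays moved. The work goes in short steps, Python scripts to look and compute and a tool call to move; the robot and the scene stay as the last step left them, time stands still between calls to the robot, and variables do not carry over. Pictures are saved under pics/ and viewed, at most 14 in all, crops included, and the job is handed in when it is done.

Besides the shell and the picture viewer there is one more tool, called as name(argument=value, ...) on one line, values as JSON. apply_moves: Moves the arm, as the interface text tells. Its arguments: {"type":"object","properties":{"motion":{"type":"string"}},"required":["motion"]}

```bash
mkdir -p pics
python3 - <<'E'
from rig import *
import cv2, numpy as np
print(get_obs())
for n in("top","side"):
    c=camera(n); cv2.imwrite(f"pics/{n}0.png",cv2.resize(c["pixels"][:,:,::-1],(800,600),interpolation=cv2.INTER_CUBIC))
    print(n,{k:(np.round(v,3).tolist() if k!="pixels" else 0) for k,v in c.items()})
try: print(grasp_offset)
except Exception as e: print(e)
E
```

```text
{'time': 0.0, 'q': array([-8.42399056e-01,  2.55791118e-01,  1.06985125e-01, -4.49411509e-04,
       -1.42390408e+00, -2.84595511e-01]), 'qd': array([ 0.00216833, -0.00036112, -0.00137017,  0.00166544, -0.00119772,
       -0.00069511]), 'joint_efforts': array([-8.15205676e-04, -3.86635637e+01,  2.37938333e+01,  5.36519498e+00,
       -6.07192836e-03,  3.05572587e-05]), 'tcp_pos': array([ 236.14720422, -496.54768684,  403.76837717]), 'ee_rot': array([ 6.91194683e-01, -3.06405856e+00, -2.96689538e-03]), 'contact_force': array([-0.58086891,  0.06155146,  0.67176502]), 'ft_torque': array([-0.02857903,  0.00853232, -0.02248586]), 'gripper_force': 0.0, 'opening': 0.9995071445285172}
top {'pixels': 0, 'fx': 449.885, 'fy': 449.885, 'cx': 251.471, 'cy': 192.547, 'cam_to_world': [[-0.031, 0.995, -0.095, 388.049], [-1.0, -0.03, 0.007, 4.75], [0.004, 0.095, 0.995, 1599.983], [0.0, 0.0, 0.0, 1.0]]}
side {'pixels': 0, 'fx': 455.646, 'fy': 455.646, 'cx': 250.988, 'cy': 191.1, 'cam_to_world': [[-0.929, 0.212, -0.302, 133.499], [-0.368, -0.477, 0.798, 1017.516], [0.026, 0.853, 0.522, 756.252], [0.0, 0.0, 0.0, 1.0]]}
154.70000000000002
```

View pics/top0.png

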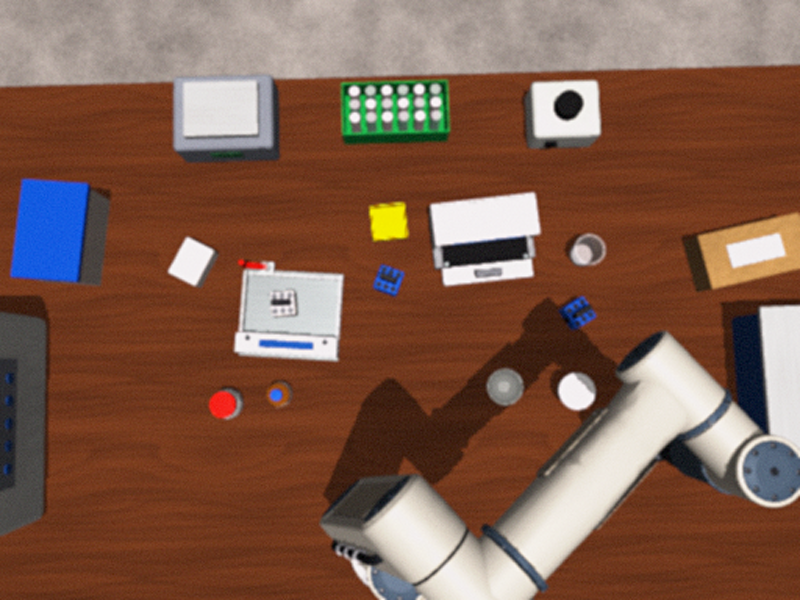

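View pics/side0.png

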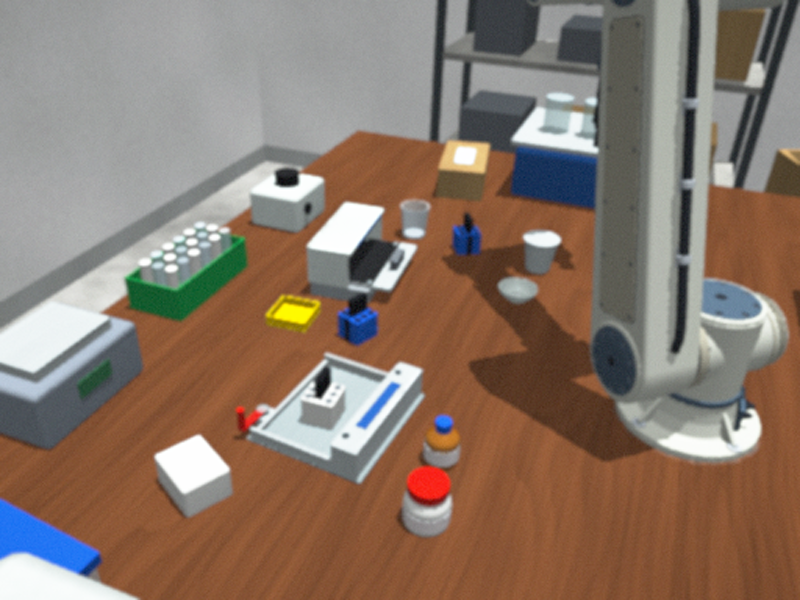

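The top view shows the carrier at (290,310), with the used rack at (283,300). The tray is at (388,220), the dock at (487,235), and blue racks are at (388,280) and (578,312). The bystanders are clear of these. Next I'll enlarge the parts I need to measure.

```bash
cat > h.py <<'E'
from rig import *
import cv2, numpy as np
from scipy.spatial.transform import Rotation as R
from scipy.optimize import least_squares
def proj(c,P):
    P=np.atleast_2d(P); M=np.linalg.inv(c["cam_to_world"]); q=P@M[:3,:3].T+M[:3,3]
    return np.c_[c["cx"]+c["fx"]*q[:,0]/-q[:,2], c["cy"]-c["fy"]*q[:,1]/-q[:,2]]
def unproj(c,uv,z):
    uv=np.atleast_2d(np.float64(uv)); T=np.array(c["cam_to_world"])
    d=np.c_[(uv[:,0]-c["cx"])/c["fx"],-(uv[:,1]-c["cy"])/c["fy"],-np.ones(len(uv))]@T[:3,:3].T
    return T[:3,3]+d*((z-T[2,3])/d[:,2])[:,None]
def crop(im,u,v,w,h,s):
    a=cv2.resize(im[v:v+h,u:u+w,::-1],None,fx=s,fy=s,interpolation=cv2.INTER_CUBIC)
    for i in range(0,w,5):
        cv2.line(a,(i*s,0),(i*s,8 if (u+i)%10==0 else 4),(0,255,0),1)
        if (u+i)%10==0: cv2.putText(a,str(u+i),(i*s,18),0,.35,(0,255,0),1)
    for i in range(0,h,5):
        cv2.line(a,(0,i*s),(8 if (v+i)%10==0 else 4,i*s),(0,255,0),1)
        if (v+i)%10==0: cv2.putText(a,str(v+i),(9,i*s+4),0,.35,(0,255,0),1)
    return a
# rectangle pose fit: model pts (n,3) in object frame vs. observed pixels in given cams
def fit(obs,x0):
    """obs: list of (cam, pts_obj(n,3), uv(n,2)); solves x,y,yaw"""
    def f(p):
        r=R.from_euler('z',p[2]).as_matrix()
        return np.concatenate([(proj(c,P@r.T+[p[0],p[1],0])-uv).ravel() for c,P,uv in obs])
    s=least_squares(f,x0,x_scale=[10,10,.1]); return s.x,s.fun
E
python3 - <<'E'
from h import *
c=camera("top"); im=c["pixels"]
np.save("top0.npy",im)
A=np.zeros((600,800,3),np.uint8)
def put(a,x,y): A[y:y+a.shape[0],x:x+a.shape[1]]=a
put(crop(im,148,162,78,72,5),0,0); put(crop(im,272,120,78,66,5),400,0)
put(crop(im,230,125,36,66,3),0,370);put(crop(im,235,165,30,30,7),150,375);put(crop(im,355,185,30,30,7),380,375)
cv2.imwrite("pics/c1.png",A)
hsv=cv2.cvtColor(im,cv2.COLOR_RGB2HSV)
for nm,lo,hi,z in(("blue",(110,120,40),(128,255,255),50),("yellow",(25,150,100),(33,255,255),12)):
    m=cv2.inRange(hsv,lo,hi); n,l,s,ce=cv2.connectedComponentsWithStats(m)
    for i in range(1,n):
        if s[i,4]>25: print(nm,s[i],ce[i].round(1),unproj(c,ce[i],z)[0].round(0))
print(proj(c,[[0,0,0],[400,0,0],[400,100,0]]))
E
```

```text
blue [   7  114   51   67 1888] [ 32.4 147.2] [718. 754.  50.]
blue [239 170  20  19 214] [248.2 179.2] [583.   5.  50.]
blue [358 190  23  21 242] [369.1 200. ] [ 498. -411.   50.]
blue [470 214  12   7  26] [475.2 216.7] [ 429. -774.   50.]
blue [470 219  17  22 114] [478.4 228.5] [ 388. -782.   50.]
blue [474 234  14  14  54] [479.5 241.8] [ 343. -782.   50.]
blue [472 242  18  29 141] [481.7 257.3] [ 290. -786.   50.]
yellow [236 129  25  25 487] [248.4 141.7] [723.  -0.  12.]
[[254.64765976 348.24009621]
 [251.07897936 232.18470606]
 [222.85481586 233.06086403]]
```

View pics/c1.png

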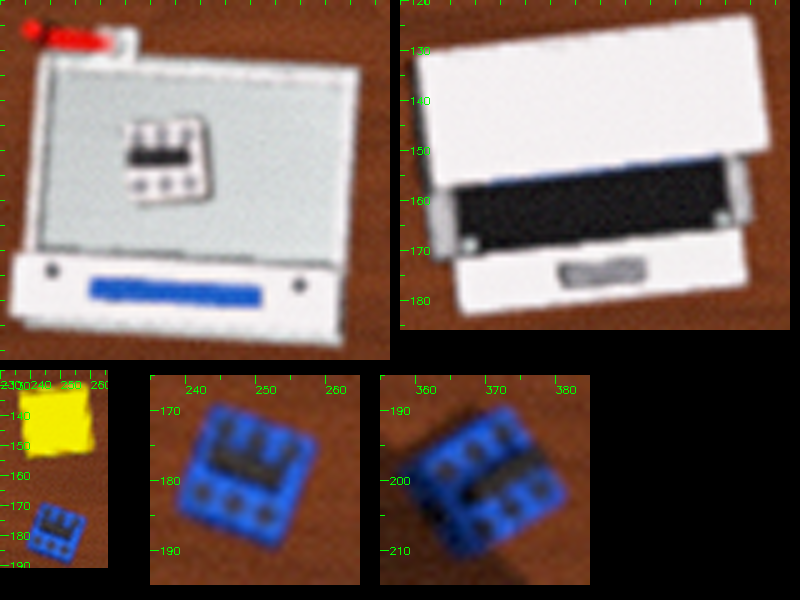

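Crop findings, in native pixels: the carrier's hood edge runs from about (151,212) to (217,215) and its sill edge from (157,173) to (220,176). The dock roof edge runs from about (277,157) to (346,150), and the low rib is centred near (312.5,174.5). I'll fit the models to these, overlay them and check against the side camera.

```bash
cat >> h.py <<'E'
def hull_fit(c,mask,box,x0):
    """fit x,y,yaw of a box (hx,hy,z0,z1) so that its projected hull covers mask best"""
    S=8; u0,v0=[int(k) for k in proj(c,[[x0[0],x0[1],30]])[0]-30]
    m=cv2.resize(mask[v0:v0+60,u0:u0+60],None,fx=S,fy=S,interpolation=cv2.INTER_LINEAR)>127
    hx,hy,z0,z1=box; B=np.array([[a*hx,b*hy,z] for a in(-1,1) for b in(-1,1) for z in(z0,z1)])
    def cost(p):
        q=proj(c,B@R.from_euler('z',p[2]).as_matrix().T+[p[0],p[1],0]); q=((q-[u0,v0]+.5)*S-.5)
        k=np.zeros(m.shape,np.uint8); cv2.fillConvexPoly(k,cv2.convexHull(q.astype(np.float32)).astype(np.int32),1)
        k=k>0; return 1-(k&m).sum()/(k|m).sum()
    from scipy.optimize import minimize
    best=min((minimize(cost,[x0[0],x0[1],y],method="Nelder-Mead",options=dict(initial_simplex=[[x0[0]+a,x0[1]+b,y+d] for a,b,d in((-4,-4,-.1),(6,0,0),(0,6,0),(0,0,.2))])) for y in x0[2]),key=lambda s:s.fun)
    return best.x,best.fun
def rackmask(im):
    m=cv2.inRange(cv2.cvtColor(im,cv2.COLOR_RGB2HSV),(108,90,30),(130,255,255))
    return cv2.morphologyEx(m,cv2.MORPH_CLOSE,np.ones((7,7),np.uint8))
def frame(p): # x,y,yaw -> function mapping object pts to world
    return lambda P: np.atleast_2d(P)@R.from_euler('z',p[2]).as_matrix().T+[p[0],p[1],0]
E
python3 - <<'E'
from h import *
T=camera("top"); S=camera("side"); im=T["pixels"]
for x0 in((580,5,[-.3]),(495,-411,[.5])): print("rack",hull_fit(T,rackmask(im),(27,27,0,50),x0))
y=cv2.inRange(cv2.cvtColor(im,cv2.COLOR_RGB2HSV),(25,150,100),(33,255,255)); print("tray",hull_fit(T,y,(40,40,0,22),(723,0,[0.03])))
def k(a,o=(148,162),off=(0,0),s=5): a=np.float64(a)-off; return (a+.5)/s-.5+o
# carrier: hood edge ends, sill outer ends, y half width free via symmetric 108
ca=k([[13,253],[345,267],[42,54],[359,69]])
P=np.array([[-49,109,54],[-49,-109,54],[91,109,24],[91,-109,24.]])
pc,r=fit([(T,P,ca)],[540,180,-.07]); print("carrier",pc,r.round(1))
d=k([[418,187],[770,150],[463,313],[747,285]],(272,120),(400,0))
# roof edge z109 x147 ; plate toe corners top z38 at x=64
P=np.array([[147,118,109],[147,-118,109],[64,100,38],[64,-100,38.]])
pd,r=fit([(T,P,d)],[600,-200,.1]); print("dock",pd,r.round(1))
rib=k([[602,271]],(272,120),(400,0)); w=unproj(T,rib,62)[0]; print("rib",w, "dockframe",(R.from_euler('z',-pd[2]).apply(w-[pd[0],pd[1],0])))
f=frame(pc); used=unproj(T,k([[159,157]]),85)[0]; print("used tab",used)
np.savez("poses.npz",pc=pc,pd=pd)
def draw(a,c,P,o,s,col=(0,255,0)):
    q=((proj(c,P)-o+.5)*s-.5); cv2.polylines(a,[q.astype(np.int32)],True,col,1)
def rect(x0,x1,y0,y1,z): return [[x0,y0,z],[x1,y0,z],[x1,y1,z],[x0,y1,z]]
A=np.zeros((600,800,3),np.uint8)
g=frame(pd)
for cam,oc,wc,od,wd,s,yy in((T,(148,162),(78,72),(272,120),(78,66),4,0),(S,(148,222),(130,88),(190,124),(80,68),3,300)):
    for o,w,xx,F,L in((oc,wc,0,f,[rect(-91,-49,-109,109,54),rect(-85,85,-105,105,4),rect(85,91,-105,105,14)]),(od,wd,400,g,[rect(147,236,-118,118,109),rect(64,224,-100,100,38),rect(72,88,-30,30,62)])):
        a=crop(cam["pixels"],*o,*w,s)
        for l in L: draw(a,cam,F(l),o,s)
        if F is f: 
            draw(a,cam,f([[103,62,46],[103,62,23]]),o,s,(255,0,255))
        A[yy:yy+a.shape[0],xx:xx+a.shape[1]]=a[:,:800-xx]
cv2.imwrite("pics/c2.png",A)
E
```

```text
rack (array([ 5.86346737e+02,  4.05041596e+00, -3.91456240e-01]), np.float64(0.05589673604003187))
rack (array([ 499.32612632, -417.42386438,    0.52050862]), np.float64(0.08539646601368311))
tray (array([7.23482614e+02, 2.77353567e-01, 6.83162886e-02]), np.float64(0.08688992960442987))
carrier [ 5.20016065e+02  2.25718044e+02 -8.00057095e-02] [ 1.8 -0.4 -1.2 -0.1  0.6  0.3 -1.1  0.3]
dock [ 5.11753192e+02 -2.22754858e+02  8.46020361e-02] [ 1.3 -0.2  0.6 -0.7 -0.9  0.9 -1.  -0. ]
rib [ 593.58409702 -216.0662453    62.        ] dockframe [82.10342272 -0.25011498 62.        ]
used tab [538.75337222 238.38535742  85.        ]
```

View pics/c2.png

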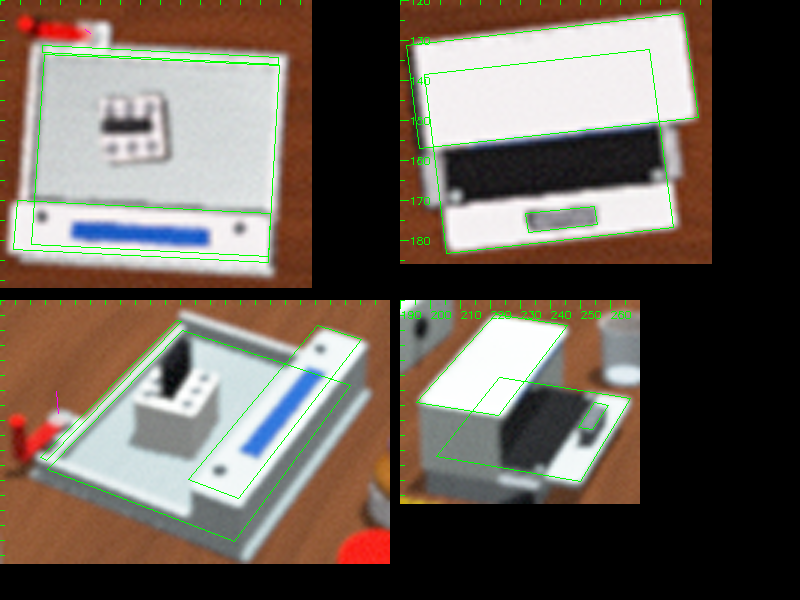

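The dock and plate overlays match in both views. The carrier is a couple of mm off in the side view, so I'll refine it by snapping to edges in each camera.

```bash
cat >> h.py <<'E'
def edge_fit(cams,lines,x0,W0=None,span=6):
    """lines: fn(W)-> list of (A,B) obj segments; maximise gradient across projected segments"""
    from scipy.optimize import differential_evolution
    from scipy.ndimage import map_coordinates
    G=[]
    for c in cams:
        g=cv2.GaussianBlur(c["pixels"].astype(np.float32),(0,0),.8); gx=cv2.Sobel(g,-1,1,0);gy=cv2.Sobel(g,-1,0,1); G.append((gx,gy))
    t=np.linspace(.03,.97,40)[:,None]
    def cost(p):
        f=frame(p); s=0
        for c,(gx,gy) in zip(cams,G):
            for A,B in lines(p[3] if len(p)>3 else None):
                q=proj(c,f(np.array(A)*(1-t)+np.array(B)*t)); d=q[-1]-q[0]; n=np.array([-d[1],d[0]])/np.hypot(*d)
                v=[sum(map_coordinates(gr[:,:,k],[q[:,1],q[:,0]],order=1)*w for gr,w in((gx,n[0]),(gy,n[1]))) for k in range(3)]
                s-=np.sqrt(sum(abs(a.mean())**2 for a in v))
        return s
    b=[(x0[0]-span,x0[0]+span),(x0[1]-span,x0[1]+span),(x0[2]-.04,x0[2]+.04)]+([(W0-4,W0+4)] if W0 else [])
    r=differential_evolution(cost,b,seed=1,maxiter=60,popsize=12,tol=1e-4); return r.x,r.fun
E
python3 - <<'E'
from h import *
T=camera("top"); S=camera("side"); z=np.load("poses.npz"); pc=z["pc"]
def L(W): return [((-49,-W,54),(-49,W,54)),((-91,-W,54),(-91,W,54)),((-91,-W,54),(-49,-W,54)),((-91,W,54),(-49,W,54)),((-45,W,24),(88,W,24)),((-45,-W,24),(88,-W,24)),((91,-100,14),(91,40,14))]
for n,cs in(("top",[T]),("side",[S]),("both",[T,S])):
    r=edge_fit(cs,L,pc,110); print("carrier",n,r[0].round(3),round(r[1]))
pd=z["pd"]
def D(W): return [((147,-W,109),(147,W,109)),((147,-W,109),(230,-W,109)),((147,W,109),(230,W,109)),((64,-100,38),(64,100,38)),((64,-100,38),(100,-100,38)),((64,100,38),(100,100,38))]
for n,cs in(("top",[T]),("side",[S]),("both",[T,S])):
    r=edge_fit(cs,D,pd,118); print("dock",n,r[0].round(3),round(r[1]))
B=[(-27,-27),(27,-27),(27,27),(-27,27)]
def K(_): return [((*B[i],50),(*B[(i+1)%4],50)) for i in range(4)]+[((-6,-20,85),(-6,20,85)),((6,-20,85),(6,20,85))]
for n,x0 in(("used",(538,238,-.03)),("r1",(586,4,-.36)),("r2",(499,-415,.52))):
    for m,cs in(("top",[T]),("side",[S]),("both",[T,S])):
        r=edge_fit(cs,K,x0,span=8); print(n,m,r[0].round(3),round(r[1]))
E
```

```text
carrier top [ 5.19219e+02  2.27479e+02 -8.10000e-02  1.13127e+02] -3638
carrier side [ 5.15675e+02  2.29890e+02 -8.00000e-02  1.13295e+02] -3162
carrier both [ 5.16586e+02  2.28766e+02 -8.40000e-02  1.13254e+02] -6570
dock top [ 5.11432e+02 -2.25768e+02  9.00000e-02  1.14695e+02] -4457
dock side [ 5.08647e+02 -2.21361e+02  9.10000e-02  1.18490e+02] -3499
dock both [ 5.10318e+02 -2.25477e+02  9.10000e-02  1.15238e+02] -7558
used top [5.39099e+02 2.40816e+02 1.00000e-02] -1765
used side [5.38564e+02 2.42215e+02 1.00000e-02] -1557
used both [5.38848e+02 2.41041e+02 1.00000e-02] -3296
r1 top [ 5.84259e+02  4.50100e+00 -3.84000e-01] -1982
r1 side [ 5.82099e+02  1.14510e+01 -3.73000e-01] -1214
r1 both [ 5.84202e+02  5.53400e+00 -3.85000e-01] -2938
r2 top [ 5.00356e+02 -4.15834e+02  4.95000e-01] -1568
r2 side [ 4.99776e+02 -4.07000e+02  4.80000e-01] -1197
r2 both [ 5.00713e+02 -4.14469e+02  4.80000e-01] -2527
```

```bash
cat >> h.py <<'E'
import json,os
GO=154.7
def tool(phi,theta=0,pyaw=None):
    y=np.array([np.cos(phi),np.sin(phi),0]); z=np.array([0,0,-1.]); r=np.c_[np.cross(y,z),y,z]
    if theta: a=pyaw; r=R.from_rotvec(-theta*np.array([-np.sin(a),np.cos(a),0])).as_matrix()@r
    return r
def start():
    if os.path.exists("cmd.json"): d=json.load(open("cmd.json")); return np.array(d["p"]),np.array(d["R"])
    a=np.arctan2(-3.06405856,.691194683); return np.array([236.174,-496.705,404.683]),R.from_rotvec(np.pi*np.array([np.cos(a),np.sin(a),0])).as_matrix()
def plan(wps,save=True):
    """wps: (grasp xyz, phi, open, n[,theta,pyaw]); n rows interpolated linearly; 'n' negative -> repeat target |n| rows"""
    p0,R0=start(); pp,RR=p0,R0; rows=[]; 
    for w in wps:
        g,phi,op,n=w[:4]; Rt=tool(phi,*w[4:]) ; pt=np.array(g)-GO*Rt[:,2]
        if n<0: fr=[1.]*(-n)
        else: fr=np.arange(1,n+1)/n
        dr=R.from_matrix(RR.T@Rt).as_rotvec()
        for f in fr:
            P=pp+f*(pt-pp); Q=RR@R.from_rotvec(f*dr).as_matrix()
            t=np.round(R0.T@(P-p0)/1000,4); a=np.round(R.from_matrix(R0.T@Q).as_rotvec(),3)
            rows.append(" ".join(f"{v:.4g}" for v in [*t,*(a+0.),op]))
        pp,RR=p0+R0@t*1000,R0@R.from_rotvec(a).as_matrix()
    out="; ".join(rows)
    print(len(rows),"rows\n"+out)
    if save: json.dump(dict(p=pp.tolist(),R=RR.tolist()),open("cmd.json","w"))
C=np.array([517.3,228.5,-.082]); D=np.array([510.5,-225,.09])
def cw(x,y,z,F=None): return frame(C if F is None else F)([x,y,z])[0]
PI=np.pi
E
python3 - <<'E'
from h import *
u=(538.9,241)
plan([((*u,240),PI+.01,1,-14),((*u,110),PI+.01,1,3),((*u,73),PI+.01,1,2),((*u,73),PI+.01,1,-1)])
E
```

```text
20 rows
-0.5901 0.5363 0.01 0 0 -1.137 1; -0.5901 0.5363 0.01 0 0 -1.137 1; -0.5901 0.5363 0.01 0 0 -1.137 1; -0.5901 0.5363 0.01 0 0 -1.137 1; -0.5901 0.5363 0.01 0 0 -1.137 1; -0.5901 0.5363 0.01 0 0 -1.137 1; -0.5901 0.5363 0.01 0 0 -1.137 1; -0.5901 0.5363 0.01 0 0 -1.137 1; -0.5901 0.5363 0.01 0 0 -1.137 1; -0.5901 0.5363 0.01 0 0 -1.137 1; -0.5901 0.5363 0.01 0 0 -1.137 1; -0.5901 0.5363 0.01 0 0 -1.137 1; -0.5901 0.5363 0.01 0 0 -1.137 1; -0.5901 0.5363 0.01 0 0 -1.137 1; -0.5901 0.5363 0.0533 0 0 -1.137 1; -0.5901 0.5363 0.0967 0 0 -1.137 1; -0.5901 0.5363 0.14 0 0 -1.137 1; -0.5901 0.5363 0.1585 0 0 -1.137 1; -0.5901 0.5363 0.177 0 0 -1.137 1; -0.5901 0.5363 0.177 0 0 -1.137 1
```

apply_moves(motion="-0.59 0.536 0.01 0 0 -1.137 1; -0.59 0.536 0.01 0 0 -1.137 1; -0.59 0.536 0.01 0 0 -1.137 1; -0.59 0.536 0.01 0 0 -1.137 1; -0.59 0.536 0.01 0 0 -1.137 1; -0.59 0.536 0.01 0 0 -1.137 1; -0.59 0.536 0.01 0 0 -1.137 1; -0.59 0.536 0.01 0 0 -1.137 1; -0.59 0.536 0.01 0 0 -1.137 1; -0.59 0.536 0.01 0 0 -1.137 1; -0.59 0.536 0.01 0 0 -1.137 1; -0.59 0.536 0.01 0 0 -1.137 1; -0.59 0.536 0.01 0 0 -1.137 1; -0.59 0.536 0.01 0 0 -1.137 1; -0.59 0.536 0.01 0 0 -1.137 1; -0.59 0.536 0.01 0 0 -1.137 1; -0.59 0.536 0.053 0 0 -1.137 1; -0.59 0.536 0.097 0 0 -1.137 1; -0.59 0.536 0.14 0 0 -1.137 1; -0.59 0.536 0.14 0 0 -1.137 1")

```text
time: 2.85
tcp_pos: [537.7, 239.1, 262.2]
ee_rot: [2.226, -2.207, -0.002]
contact_force: [0.0, 0.2, 0.4]
opening: 0.995
gripper_force: 0.0
```

```bash
cat >> h.py <<'E'
def did(row):
    """record the last row really sent"""
    p0,R0=start(); v=np.array([float(k) for k in row.split()]); p=p0+R0@v[:3]*1000; r=R0@R.from_rotvec(v[3:6]).as_matrix()
    json.dump(dict(p=p.tolist(),R=r.tolist()),open("cmd.json","w"))
def seen():
    o=get_obs(); p,r=start(); g=o["tcp_pos"]+GO*R.from_rotvec(o["ee_rot"]).as_matrix()[:,2]
    print("t",round(o["time"],2),"grasp",g.round(1),"err",(o["tcp_pos"]-p).round(1),"roterr",R.from_matrix(r.T@R.from_rotvec(o["ee_rot"]).as_matrix()).as_rotvec().round(4),"F",o["contact_force"].round(1),"op",round(o["opening"],3),"gf",round(o["gripper_force"],1)); return o
E
rm cmd.json
python3 - <<'E'
from h import *
did("-0.59 0.536 0.14 0 0 -1.137 1")
T=camera("top");S=camera("side"); seen()
cv2.imwrite("pics/c3.png",np.vstack([cv2.resize(T["pixels"][:,:,::-1],None,fx=.78,fy=.78),cv2.resize(S["pixels"][:,:,::-1],None,fx=.78,fy=.78)]))
im=T["pixels"]; n,l,s,ce=cv2.connectedComponentsWithStats(rackmask(im))
for i in range(1,n):
    if s[i,4]>60: print(s[i],ce[i].round(1),unproj(T,ce[i],40)[0].round(0))
u=(539.2,241.5)
plan([((*u,74),PI+.01,1,3),((*u,74),PI+.01,0,-5),((*u,190),PI+.01,0,5)])
E
```

```text
t 2.95 grasp [539.8 240.4 112. ] err [ 0.5 -0.3  2. ] roterr [ 0.0023 -0.0005  0.0002] F [0.2 0.2 0.8] op 0.999 gf 0.0
[   7  114   51   67 2851] [ 32.  147.2] [721. 760.  40.]
[239 170  20  20 264] [248.2 178.9] [585.   4.  40.]
[358 190  23  21 294] [369.3 200. ] [ 499. -415.   40.]
[ 469  201   24  108 1725] [480.4 254.7] [ 298. -787.   40.]
[166 217  34   6 144] [182.1 220.1] [449. 238.  40.]
[  0 238   9  22 106] [  4.3 249. ] [368. 849.  40.]
[  0 267   8  37 168] [  3.5 285.5] [245. 849.  40.]
13 rows
-0.0003 -0.0001 0.012 0 0 0 1; -0.0005 -0.0002 0.024 0 0 0 1; -0.0008 -0.0003 0.036 0 0 0 1; -0.0008 -0.0003 0.036 0 0 0 0; -0.0008 -0.0003 0.036 0 0 0 0; -0.0008 -0.0003 0.036 0 0 0 0; -0.0008 -0.0003 0.036 0 0 0 0; -0.0008 -0.0003 0.036 0 0 0 0; -0.0008 -0.0003 0.0128 0 0 0 0; -0.0008 -0.0003 -0.0104 0 0 0 0; -0.0008 -0.0003 -0.0336 0 0 0 0; -0.0008 -0.0003 -0.0568 0 0 0 0; -0.0008 -0.0003 -0.08 0 0 0 0
```

View pics/c3.png

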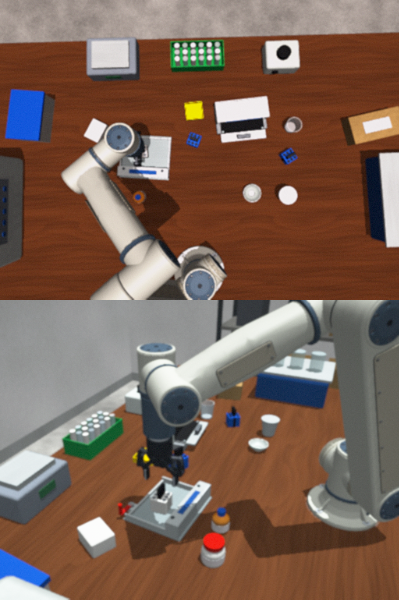

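Only two blue racks exist: the area hidden before is empty. The hand is over the white rack, about to grasp.

apply_moves(motion="0 0 0.012 0 0 0 1; 0 0 0.024 0 0 0 1; -0.001 0 0.036 0 0 0 1; -0.001 0 0.036 0 0 0 1; -0.001 0 0.036 0 0 0 0; -0.001 0 0.036 0 0 0 0; -0.001 0 0.036 0 0 0 0; -0.001 0 0.036 0 0 0 0; -0.001 0 0.036 0 0 0 0; -0.001 0 0.036 0 0 0 0; -0.001 0 0.025 0 0 0 0; -0.001 0 0.013 0 0 0 0; -0.001 0 -0.01 0 0 0 0; -0.001 0 -0.034 0 0 0 0; -0.001 0 -0.057 0 0 0 0; -0.001 0 -0.08 0 0 0 0; -0.001 0 -0.08 0 0 0 0")

```text
time: 5.08
tcp_pos: [539.3, 241.9, 347.6]
ee_rot: [-2.229, 2.206, -0.002]
contact_force: [-0.1, 0.0, -2.1]
opening: 0.13
gripper_force: 59.9
```

Run:
```python
from h import *
did("-0.001 0 -0.08 0 0 0 0"); seen()
t=(720,0.3)
plan([((*t,190),PI+.06,0,-6),((*t,190),PI+.06,0,-2)])
```

```text
t 5.08 grasp [540.  242.3 192.9] err [  0.1  -0.6 -77. ] roterr [ 0.0047 -0.0029 -0.0002] F [-0.1  0.  -2.1] op 0.13 gf 59.9
8 rows
0.244 -0.1784 0.08 0 0 -0.05 0; 0.244 -0.1784 0.08 0 0 -0.05 0; 0.244 -0.1784 0.08 0 0 -0.05 0; 0.244 -0.1784 0.08 0 0 -0.05 0; 0.244 -0.1784 0.08 0 0 -0.05 0; 0.244 -0.1784 0.08 0 0 -0.05 0; 0.244 -0.1784 0.08 0 0 -0.05 0; 0.244 -0.1784 0.08 0 0 -0.05 0
```

```bash
sed -i 's/def plan(wps,save=True)/def plan(wps,save=False)/' h.py; rm cmd.json
python3 - <<'E'
from h import *
did("-0.59 0.536 0.14 0 0 -1.137 1");did("-0.001 0 -0.08 0 0 0 0"); seen()
t=(720,0.3)
plan([((*t,190),PI+.06,0,-7),((*t,100),PI+.06,0,4)])
E
```

```text
t 5.08 grasp [540.  242.3 192.9] err [0.4 0.2 3. ] roterr [ 0.0047 -0.0029 -0.0002] F [-0.1  0.  -2.1] op 0.13 gf 59.9
11 rows
0.2432 -0.1787 -0 0 0 -0.05 0; 0.2432 -0.1787 -0 0 0 -0.05 0; 0.2432 -0.1787 -0 0 0 -0.05 0; 0.2432 -0.1787 -0 0 0 -0.05 0; 0.2432 -0.1787 -0 0 0 -0.05 0; 0.2432 -0.1787 -0 0 0 -0.05 0; 0.2432 -0.1787 -0 0 0 -0.05 0; 0.2432 -0.1787 0.0225 0 0 -0.05 0; 0.2432 -0.1787 0.045 0 0 -0.05 0; 0.2432 -0.1787 0.0675 0 0 -0.05 0; 0.2432 -0.1787 0.09 0 0 -0.05 0
```

apply_moves(motion="0.243 -0.179 0 0 0 -0.05 0; 0.243 -0.179 0 0 0 -0.05 0; 0.243 -0.179 0 0 0 -0.05 0; 0.243 -0.179 0 0 0 -0.05 0; 0.243 -0.179 0 0 0 -0.05 0; 0.243 -0.179 0 0 0 -0.05 0; 0.243 -0.179 0 0 0 -0.05 0; 0.243 -0.179 0.022 0 0 -0.05 0; 0.243 -0.179 0.045 0 0 -0.05 0; 0.243 -0.179 0.067 0 0 -0.05 0; 0.243 -0.179 0.085 0 0 -0.05 0; 0.243 -0.179 0.085 0 0 -0.05 0")

```text
time: 6.58
tcp_pos: [719.3, 1.8, 258.2]
ee_rot: [2.287, -2.15, -0.004]
contact_force: [-0.4, 0.7, -1.2]
opening: 0.128
gripper_force: 59.7
```

Run:
```python
from h import *
did("0.243 -0.179 0.085 0 0 -0.05 0"); seen()
S=camera("side");seen()
cv2.imwrite("pics/c4.png",crop(S["pixels"],150,130,100,100,6))
print(proj(S,[[723.5,0.3,22],[720,0.3,22]]))
```

```text
t 6.58 grasp [718.7   1.8 103.5] err [-1.1  1.4 -1.5] roterr [-0.0036 -0.0001 -0.0017] F [-0.4  0.7 -1.2] op 0.128 gf 59.7
t 6.62 grasp [719.7   1.6 105.1] err [-0.5  1.2  0.1] roterr [-0.0008  0.0002 -0.0016] F [-0.3  0.8 -0.8] op 0.131 gf 59.7
[[186.9808842  196.22593969]
 [188.01223932 196.47676757]]
```

View pics/c4.png

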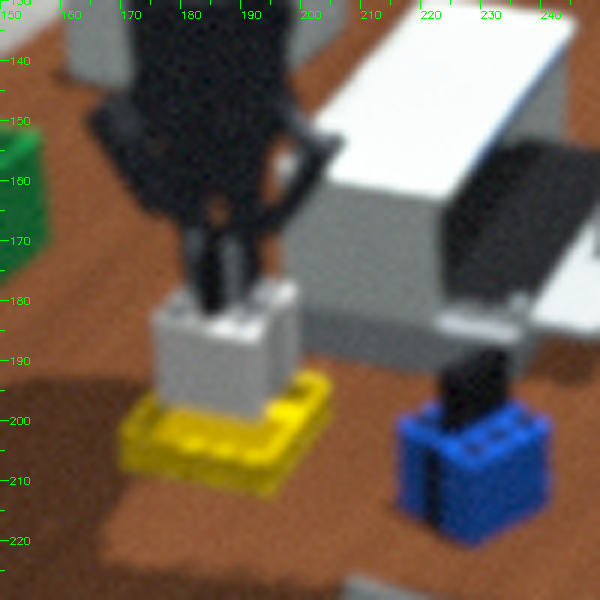

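The rack hangs square over the tray at about (188,195). Next I lower it, release it and back off.

apply_moves(motion="0 0.001 0.01 0 0 0 0; 0 0.001 0.02 0 0 0 0; 0 0.001 0.026 0 0 0 0; 0 0.001 0.029 0 0 0 0; 0 0.001 0.03 0 0 0 0; 0 0.001 0.03 0 0 0 0; 0 0.001 0.03 0 0 0 0.6; 0 0.001 0.03 0 0 0 0.6; 0 0.001 0.03 0 0 0 0.6; 0 0.001 0.01 0 0 0 0.6; 0 0.001 -0.04 0 0 0 0.6; 0 0.001 -0.09 0 0 0 0.6; 0 0.001 -0.09 0 0 0 0.6")

```text
time: 8.25
tcp_pos: [719.9, 0.2, 356.1]
ee_rot: [-2.281, 2.148, -0.012]
contact_force: [-1.1, 0.4, 0.5]
opening: 0.601
gripper_force: 0.0
```

Run:
```python
from h import *
did("0 0.001 -0.09 0 0 0 0.6"); seen()
T=camera("top")
def Dk(W): return [((147,-W,109),(147,W,109)),((64,-100,38),(64,100,38)),((64,-100,38),(100,-100,38)),((64,100,38),(100,100,38))]
r=edge_fit([T],lambda _:[((72,-30,62),(72,30,62)),((88,-30,62),(88,30,62)),((72,-30,62),(88,-30,62)),((72,30,62),(88,30,62)),((64,-100,38),(64,100,38)),((64,-100,38),(100,-100,38)),((64,100,38),(100,100,38))],D); print("plate",r)
S=camera("side")
p=r[0]; g=cw(80,0,0,p); print(g)
ph=PI+p[2]
plan([((g[0],g[1],195),ph,.6,-6),((g[0],g[1],100),ph,.6,3),((g[0],g[1],64),ph,.6,3)])
```

```text
t 8.25 grasp [7.216e+02 2.000e-01 2.014e+02] err [ 0.6 -0.2  6.4] roterr [ 0.011   0.0002 -0.0002] F [-1.1  0.4  0.5] op 0.601 gf 0.0
plate (array([ 5.12864840e+02, -2.23295643e+02,  7.39661022e-02]), np.float64(-3518.11299367158))
[ 592.64609997 -217.38374936    0.        ]
12 rows
0.2098 0.1395 -0 0 0 -0.014 0.6; 0.2098 0.1395 -0 0 0 -0.014 0.6; 0.2098 0.1395 -0 0 0 -0.014 0.6; 0.2098 0.1395 -0 0 0 -0.014 0.6; 0.2098 0.1395 -0 0 0 -0.014 0.6; 0.2098 0.1395 -0 0 0 -0.014 0.6; 0.2098 0.1395 0.0317 0 0 -0.014 0.6; 0.2098 0.1395 0.0633 0 0 -0.014 0.6; 0.2098 0.1395 0.095 0 0 -0.014 0.6; 0.2098 0.1395 0.107 0 0 -0.014 0.6; 0.2098 0.1395 0.119 0 0 -0.014 0.6; 0.2098 0.1395 0.131 0 0 -0.014 0.6
```

apply_moves(motion="0.21 0.14 0 0 0 -0.02 0.6; 0.21 0.14 0 0 0 -0.02 0.6; 0.21 0.14 0 0 0 -0.02 0.6; 0.21 0.14 0 0 0 -0.02 0.6; 0.21 0.14 0 0 0 -0.02 0.6; 0.21 0.14 0 0 0 -0.02 0.6; 0.21 0.14 0.03 0 0 -0.02 0.6; 0.21 0.14 0.06 0 0 -0.02 0.6; 0.21 0.14 0.09 0 0 -0.02 0.6; 0.21 0.14 0.107 0 0 -0.02 0.6; 0.21 0.14 0.119 0 0 -0.02 0.6; 0.21 0.14 0.129 0 0 -0.02 0.6; 0.21 0.14 0.129 0 0 -0.02 0.6; 0.21 0.14 0.129 0 0 -0.02 0.6; 0.21 0.14 0.129 0 0 -0.02 0.6")

```text
time: 10.22
tcp_pos: [592.4, -217.7, 221.5]
ee_rot: [-2.308, 2.13, -0.002]
contact_force: [0.1, -0.4, 0.8]
opening: 0.598
gripper_force: 0.0
```

Run:
```python
from h import *
did("0.21 0.14 0.129 0 0 -0.02 0.6"); seen()
S=camera("side"); T=camera("top")
A=np.hstack([crop(S["pixels"],200,115,75,75,5),crop(T["pixels"],280,120,75,75,5)])
cv2.imwrite("pics/c5.png",A); seen()
```

```text
t 10.22 grasp [ 592.6 -217.7   66.8] err [ 0.2 -0.1  0.8] roterr [ 0.0014  0.0004 -0.    ] F [ 0.1 -0.4  0.8] op 0.598 gf 0.0
t 10.32 grasp [ 592.4 -217.7   66.5] err [ 0.1 -0.1  0.5] roterr [ 0.0009  0.0002 -0.    ] F [0.5 0.2 0.4] op 0.601 gf 0.0
```

View pics/c5.png

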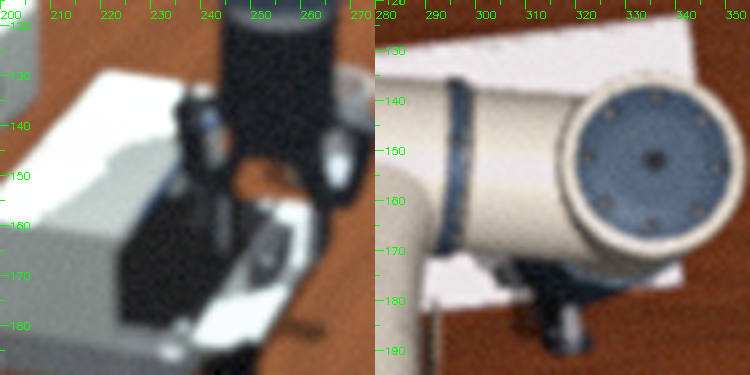

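apply_moves(motion="0 0 0.004 0 0 0 0.6; 0 0 0.0075 0 0 0 0.6; 0 0 0.0075 0 0 0 0.6; 0 0 0.0075 0 0 0 0; 0 0 0.0075 0 0 0 0; 0 0 0.0075 0 0 0 0; 0 0 0.0075 0 0 0 0; 0 0 0.0075 0 0 0 0; 0 0 0.0065 0 0 0 0; 0 0.01 0.0065 0 0 0 0; 0 0.02 0.0065 0 0 0 0; 0 0.03 0.0065 0 0 0 0; 0 0.03 0.0065 0 0 0 0")

```text
time: 11.95
tcp_pos: [560.6, -220.1, 213.9]
ee_rot: [2.307, -2.13, -0.004]
contact_force: [-1.5, -0.1, -3.4]
opening: 0.172
gripper_force: 59.3
```

Run:
```python
from h import *
did("0 0.03 0.0065 0 0 0 0"); print(seen()["ft_torque"])
```

```text
t 11.95 grasp [ 560.1 -220.    59.2] err [-1.7 -0.1 -0.3] roterr [-0.003  -0.0008  0.0005] F [-1.5 -0.1 -3.4] op 0.172 gf 59.3
[0.03181043 0.69647776 0.01207493]
```

apply_moves(motion="0 0.012 0 0 0 0 0; 0 0.024 0 0 0 0 0; 0 0.036 0 0 0 0 0; 0 0.048 0 0 0 0 0; 0 0.06 0 0 0 0 0; 0 0.072 0 0 0 0 0; 0 0.084 0 0 0 0 0; 0 0.096 0 0 0 0 0; 0 0.108 0 0 0 0 0; 0 0.12 0 0 0 0 0; 0 0.12 0 0 0 0 0; 0 0.12 0.006 0 0 0 0; 0 0.12 0.012 0 0 0 0; 0 0.12 0.018 0 0 0 0; 0 0.12 0.022 0 0 0 0; 0 0.12 0.022 0 0 0 0")

```text
time: 13.95
tcp_pos: [442.5, -229.5, 191.7]
ee_rot: [2.308, -2.13, -0.001]
contact_force: [-0.2, 1.0, -6.7]
opening: 0.176
gripper_force: 59.1
```

Run:
```python
from h import *
did("0 0.12 0.022 0 0 0 0"); print(seen()["ft_torque"])
S=camera("side");T=camera("top")
cv2.imwrite("pics/c6.png",np.hstack([crop(S["pixels"],205,125,80,75,5),crop(T["pixels"],275,130,75,75,5)]))
```

```text
t 13.95 grasp [ 442.4 -229.5   37. ] err [-0.1  0.1 -0.5] roterr [-0.001  -0.0003 -0.    ] F [-0.2  1.  -6.7] op 0.176 gf 59.1
[-0.0297521   0.48460962  0.03133651]
```

View pics/c6.png

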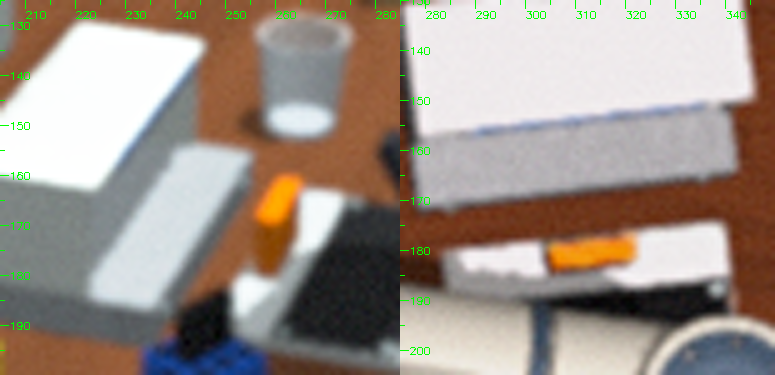

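The plate hangs level, clear of the dock, with the orange rib near (312,180) in the top view. Next I lay it down and let go.

apply_moves(motion="0 0 0.003 0 0 0 0; 0 0 0.006 0 0 0 0; 0 0 0.0075 0 0 0 0; 0 0 0.0085 0 0 0 0; 0 0 0.0085 0 0 0 0; 0 0 0.0085 0 0 0 0; 0 0 0.0085 0 0 0 0.5; 0 0 0.0085 0 0 0 0.5; 0 0 0.0085 0 0 0 0.5; 0 0 -0.005 0 0 0 0.5; 0 0 -0.05 0 0 0 0.5; 0 0 -0.1 0 0 0 0.5; 0 0 -0.13 0 0 0 0.5; 0 0 -0.13 0 0 0 0.5")

```text
time: 15.8
tcp_pos: [443.2, -229.8, 326.0]
ee_rot: [-2.306, 2.128, -0.01]
contact_force: [0.1, -0.7, -0.7]
opening: 0.502
gripper_force: 0.0
```

Run:
```python
from h import *
did("0 0 -0.13 0 0 0 0.5"); seen()
S=camera("side");T=camera("top")
L=lambda _:[((56,-30,52),(56,30,52)),((72,-30,52),(72,30,52)),((56,-30,52),(72,-30,52)),((56,30,52),(72,30,52)),((80,-100,8),(80,100,8)),((-80,-100,8),(80,-100,8)),((-80,100,8),(80,100,8))]
ps=[]
for c in([T],[S],[T,S]):
    r=edge_fit(c,L,(506,-225,.085),span=10); print(r[0].round(3),round(r[1])); ps.append(r[0])
p=ps[2]; g=cw(64,0,0,p); print(g)
A=np.hstack([crop(S["pixels"],205,140,90,90,4),crop(T["pixels"],275,150,90,90,4)])
for i,(c,o) in enumerate(((S,(205,140)),(T,(275,150)))):
    for l in L(0):
        q=((proj(c,frame(p)(l))-o+.5)*4-.5+[360*i,0]).astype(int); cv2.line(A,tuple(map(int,q[0])),tuple(map(int,q[1])),(0,255,0),1)
cv2.imwrite("pics/c7.png",A)
ph=PI+p[2]
plan([((g[0],g[1],150),ph,.6,-3),((g[0],g[1],90),ph,.6,3),((g[0],g[1],40),ph,.6,4)])
```

```text
t 15.8 grasp [ 444.3 -230.1  171.3] err [ 0.6 -0.3  3.9] roterr [ 0.0068  0.0026 -0.0004] F [ 0.1 -0.7 -0.7] op 0.502 gf 0.0
[ 5.08378e+02 -2.24357e+02  9.40000e-02] -1860
[ 4.96001e+02 -2.19362e+02  6.40000e-02] -1507
[ 5.06684e+02 -2.23883e+02  8.80000e-02] -2979
[ 570.43900018 -218.28412723    0.        ]
10 rows
-0.001 -0.1283 0.0175 0 0 -0.008 0.6; -0.001 -0.1283 0.0175 0 0 -0.008 0.6; -0.001 -0.1283 0.0175 0 0 -0.008 0.6; -0.001 -0.1283 0.0375 0 0 -0.008 0.6; -0.001 -0.1283 0.0575 0 0 -0.008 0.6; -0.001 -0.1283 0.0775 0 0 -0.008 0.6; -0.001 -0.1283 0.09 0 0 -0.008 0.6; -0.001 -0.1283 0.1025 0 0 -0.008 0.6; -0.001 -0.1283 0.115 0 0 -0.008 0.6; -0.001 -0.1283 0.1275 0 0 -0.008 0.6
```

View pics/c7.png

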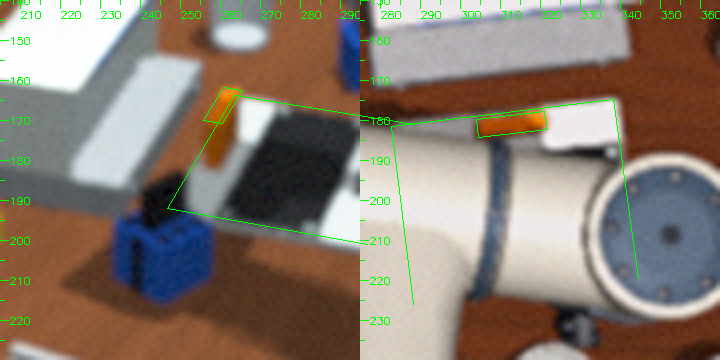

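apply_moves(motion="-0.001 -0.128 0.017 0 0 0 0.6; -0.001 -0.128 0.017 0 0 0 0.6; -0.001 -0.128 0.017 0 0 0 0.6; -0.001 -0.128 0.037 0 0 0 0.6; -0.001 -0.128 0.057 0 0 0 0.6; -0.001 -0.128 0.077 0 0 0 0.6; -0.001 -0.128 0.1 0 0 0 0.6; -0.001 -0.128 0.12 0 0 0 0.6; -0.001 -0.128 0.134 0 0 0 0.6; -0.001 -0.128 0.134 0 0 0 0.6; -0.001 -0.128 0.134 0 0 0 0.6; -0.001 -0.128 0.134 0 0 0 0; -0.001 -0.128 0.134 0 0 0 0; -0.001 -0.128 0.134 0 0 0 0; -0.001 -0.128 0.134 0 0 0 0; -0.001 -0.128 0.134 0 0 0 0")

```text
time: 17.9
tcp_pos: [570.2, -218.4, 189.0]
ee_rot: [-2.308, 2.13, -0.001]
contact_force: [-1.4, 2.1, 6.3]
opening: 0.178
gripper_force: 60.4
```

Run:
```python
from h import *
did("-0.001 -0.128 0.134 0 0 0 0"); o=seen(); p,r=start(); print("phi",np.arctan2(r[1,1],r[0,1])%(2*PI)-PI)
```

```text
t 17.9 grasp [ 570.4 -218.4   34.3] err [0.1 0.  0.8] roterr [ 0.0007  0.0003 -0.0002] F [-1.4  2.1  6.3] op 0.178 gf 60.4
phi 0.07993922912920093
```

```bash
cat >> h.py <<'E'
def toe(xt,zt,th,op=0,n=1,yo=0,gx=144,gz=34.3,F=None):
    """waypoint with plate toe at carrier (xt,zt), tilt th"""
    F=C if F is None else F
    c,s=np.cos(th),np.sin(th); return (cw(xt+gx*c-gz*s,yo,zt+gx*s+gz*c,F),PI+F[2],op,n,th,F[2])
E
python3 - <<'E'
from h import *
p,r=start(); g=p+GO*r[:,2]
a=.08; th=.35
plan([(g+[0,0,25],PI+a,0,2),(g+[-10,0,175],PI+a,0,6,th,a),toe(-30,119,th,0,12)])
E
```

```text
20 rows
-0 -0 -0.0125 0 0 0 0; -0 -0 -0.025 0 0 0 0; -0.0001 0.0105 -0.0484 0.058 0 0 0; -0.0003 0.021 -0.0719 0.117 0 0 0; -0.0004 0.0315 -0.0953 0.175 0 0 0; -0.0005 0.042 -0.1187 0.233 0 0 0; -0.0007 0.0525 -0.1422 0.292 0 0 0; -0.0008 0.063 -0.1656 0.35 0 0 0; -0.0377 0.0558 -0.1649 0.35 0.002 0.013 0; -0.0745 0.0487 -0.1643 0.35 0.005 0.027 0; -0.1114 0.0415 -0.1636 0.35 0.007 0.04 0; -0.1482 0.0344 -0.163 0.35 0.009 0.053 0; -0.1851 0.0272 -0.1623 0.35 0.012 0.067 0; -0.222 0.02 -0.1617 0.35 0.014 0.08 0; -0.2588 0.0129 -0.161 0.35 0.017 0.093 0; -0.2957 0.0057 -0.1604 0.35 0.019 0.107 0; -0.3325 -0.0015 -0.1597 0.35 0.021 0.12 0; -0.3694 -0.0086 -0.159 0.349 0.024 0.134 0; -0.4063 -0.0158 -0.1584 0.349 0.026 0.147 0; -0.4431 -0.0229 -0.1577 0.349 0.028 0.16 0
```

apply_moves(motion="0 0 -0.012 0 0 0 0; 0 0 -0.025 0 0 0 0; 0 0.01 -0.048 0.058 0 0 0; 0 0.021 -0.072 0.117 0 0 0; 0 0.032 -0.095 0.175 0 0 0; -0.001 0.042 -0.119 0.233 0 0 0; -0.001 0.053 -0.142 0.292 0 0 0; -0.001 0.063 -0.166 0.35 0 0 0; -0.038 0.056 -0.165 0.35 0.002 0.013 0; -0.075 0.049 -0.164 0.35 0.005 0.027 0; -0.111 0.042 -0.164 0.35 0.007 0.04 0; -0.148 0.034 -0.163 0.35 0.009 0.053 0; -0.185 0.027 -0.162 0.35 0.012 0.067 0; -0.222 0.02 -0.162 0.35 0.014 0.08 0; -0.259 0.013 -0.161 0.35 0.017 0.093 0; -0.296 0.006 -0.16 0.35 0.019 0.107 0; -0.333 -0.001 -0.16 0.35 0.021 0.12 0; -0.369 -0.009 -0.159 0.349 0.024 0.134 0; -0.406 -0.016 -0.158 0.349 0.026 0.147 0; -0.443 -0.023 -0.158 0.349 0.028 0.16 0")

```text
time: 20.4
tcp_pos: [557.1, 225.8, 345.6]
ee_rot: [-1.953, 2.122, -0.374]
contact_force: [1.0, -0.5, -6.1]
opening: 0.179
gripper_force: 59.5
```

Run:
```python
from h import *
did("-0.443 -0.023 -0.158 0.349 0.028 0.16 0")
for i in range(6): S=camera("side")
T=camera("top"); o=seen()
# fit plate pose in the hand frame from images: unknown tilt error, yo, gx
r=R.from_rotvec(o["ee_rot"]).as_matrix(); g=o["tcp_pos"]+GO*r[:,2]
# plate frame nominal: x=-tool y, z=-tool z, y=-tool x... 
Pm=np.c_[-r[:,1],np.cross(-r[:,2],-r[:,1]),-r[:,2]]
lines=[((-80,-100,8),(80,-100,8)),((-80,100,8),(80,100,8)),((-80,-100,8),(-80,100,8)),((80,-100,8),(80,100,8)),((-80,100,0),(80,100,0)),((56,-30,52),(56,30,52)),((72,-30,52),(72,30,52))]
def wpt(P,q): # q: dx,yo,dz,rotvec tilt, yaw
    return (np.atleast_2d(P)-[64+q[0],q[1],34.3])@R.from_euler('yz',[q[2],0]).as_matrix().T@Pm.T+g
A=np.hstack([crop(S["pixels"],140,190,130,130,3),crop(T["pixels"],150,150,130,130,3)])
for i,(c,o_) in enumerate(((S,(140,190)),(T,(150,150)))):
    for l in lines:
        q=((proj(c,wpt(l,(0,0,0)))-o_+.5)*3-.5+[390*i,0]).astype(int); cv2.line(A,tuple(map(int,q[0])),tuple(map(int,q[1])),(0,255,0),1)
cv2.imwrite("pics/c8.png",A)
```

```text
t 20.75 grasp [610.1 219.7 200.6] err [-0.3 -0.9 -0.2] roterr [-0.0009  0.0009  0.0007] F [-0.6 -0.  -7. ] op 0.177 gf 59.5
```

View pics/c8.png

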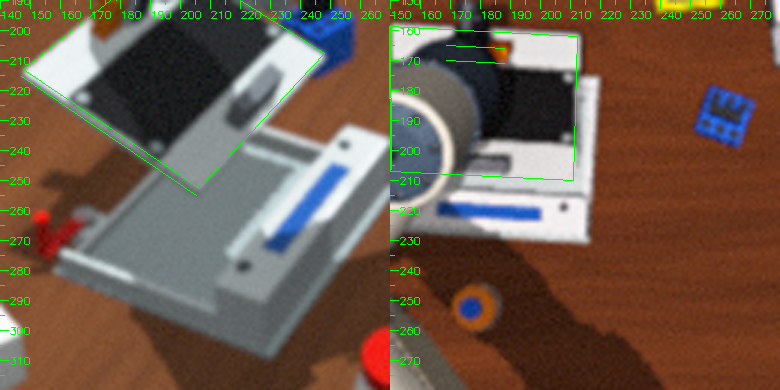

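The overlay matches the held plate closely in both views. I'll fit the remaining lateral offset before going in.

```bash
cat > held.py <<'E'
from h import *
from scipy.optimize import differential_evolution
from scipy.ndimage import map_coordinates
def heldfit(cams,o,lines,b=((-5,5),(-6,6),(-.08,.08),(-.04,.04))):
    r=R.from_rotvec(o["ee_rot"]).as_matrix(); g=o["tcp_pos"]+GO*r[:,2]
    Pm=np.c_[-r[:,1],np.cross(-r[:,2],-r[:,1]),-r[:,2]]
    wpt=lambda P,q:(np.atleast_2d(P)-[64+q[0],q[1],34.3])@R.from_euler('yz',[q[2],q[3]]).as_matrix().T@Pm.T+g
    G=[]
    for c in cams:
        im=cv2.GaussianBlur(c["pixels"].astype(np.float32),(0,0),.8); G.append((cv2.Sobel(im,-1,1,0),cv2.Sobel(im,-1,0,1)))
    t=np.linspace(.03,.97,40)[:,None]
    def cost(q):
        s=0
        for c,(gx,gy),ls in zip(cams,G,lines):
            for A,B in ls:
                u=proj(c,wpt(np.array(A)*(1-t)+np.array(B)*t,q)); d=u[-1]-u[0]; n=np.array([-d[1],d[0]])/np.hypot(*d)
                v=[sum(map_coordinates(k[:,:,j],[u[:,1],u[:,0]],order=1)*w for k,w in((gx,n[0]),(gy,n[1]))) for j in range(3)]
                s-=np.sqrt(sum(abs(a.mean())**2 for a in v))
        return s
    s=differential_evolution(cost,b,seed=1,maxiter=60,popsize=12); return s.x.round(3),s.fun
E
python3 - <<'E'
from held import *
S=camera("side");T=camera("top");o=seen()
lt=[((-80,-100,8),(80,-100,8)),((0,-30,8),(0,-98,8)) ,((80,-100,8),(80,-40,8)),((42,-98,8),(42,-50,8)),((-42,-98,8),(-42,-50,8)),((72,-30,52),(56,-30,52))]
lt=[l for l in lt if l[0][0]!=0]
ls=[((-80,100,8),(80,100,8)),((-80,-100,8),(-80,100,8)),((-80,100,0),(50,100,0)),((-42,98,8),(42,98,8))]
print("top",heldfit([T],o,[lt])); print("side",heldfit([S],o,[ls])); print("both",heldfit([T,S],o,[lt,ls]))
E
```

```text
t 20.85 grasp [610.3 219.8 200.9] err [-0.2 -0.9  0.1] roterr [-0.0003  0.0005  0.001 ] F [-0.3  0.2 -7. ] op 0.18 gf 59.6
top (array([-4.768,  5.997, -0.011, -0.033]), np.float64(-2678.3627482237325))
side (array([ 1.935, -2.917,  0.053, -0.015]), np.float64(-835.7452606939827))
both (array([-3.470e-01,  5.999e+00, -6.300e-02, -4.000e-03]), np.float64(-3272.9408307420977))
```

Run:
```python
from held import *
T=np.mean([camera("top")["pixels"].astype(float) for _ in range(4)],0); c=camera("top"); o=seen()
r=R.from_rotvec(o["ee_rot"]).as_matrix(); g=o["tcp_pos"]+GO*r[:,2]; Pm=np.c_[-r[:,1],np.cross(-r[:,2],-r[:,1]),-r[:,2]]
w=lambda P:(np.atleast_2d(P)-[64,0,34.3])@Pm.T+g
for P in([64,-30,52],[64,-30,8],[74,-100,8],[20,-100,8],[-20,-100,8],[-70,-100,8],[-64,-30,32]):
    u=proj(c,w(P))[0]; a=int(round(u[0])); v=int(round(u[1])); print(P,u.round(2)); print(a-6,[tuple(int(k) for k in T[v,j]) for j in range(a-6,a+7)])
```

```text
t 21.1 grasp [610.5 220.4 201. ] err [-0.  -0.3  0.1] roterr [0.     0.0001 0.0004] F [ 1.2 -0.8 -7.2] op 0.181 gf 59.6
[64, -30, 52] [187.69 168.22]
182 [(18, 20, 27), (32, 18, 18), (81, 30, 5), (137, 54, 0), (161, 65, 0), (178, 73, 0), (181, 80, 12), (147, 93, 70), (173, 162, 159), (222, 218, 217), (232, 229, 230), (230, 228, 228), (230, 227, 227)]
[64, -30, 8] [189.77 165.48]
184 [(135, 53, 0), (146, 57, 0), (161, 63, 0), (183, 75, 0), (180, 76, 0), (134, 61, 25), (141, 119, 116), (206, 202, 198), (230, 227, 226), (229, 228, 226), (229, 227, 227), (229, 227, 226), (229, 226, 226)]
[74, -100, 8] [211.73 163.52]
206 [(229, 226, 225), (228, 226, 226), (229, 227, 225), (228, 226, 225), (230, 228, 227), (234, 231, 231), (212, 209, 208), (134, 125, 124), (78, 46, 35), (97, 42, 21), (111, 53, 26), (111, 52, 28), (107, 50, 26)]
[20, -100, 8] [211.27 180.  ]
205 [(26, 23, 25), (21, 22, 22), (24, 22, 24), (25, 23, 23), (22, 20, 23), (37, 32, 36), (92, 91, 91), (145, 144, 144), (161, 162, 163), (193, 197, 198), (208, 211, 212), (220, 219, 222), (233, 230, 231)]
[-20, -100, 8] [210.94 192.01]
205 [(21, 21, 21), (24, 22, 27), (25, 25, 24), (22, 24, 22), (23, 22, 21), (53, 50, 51), (93, 93, 94), (126, 127, 126), (160, 162, 161), (198, 203, 204), (221, 220, 221), (232, 227, 230), (229, 222, 223)]
[-70, -100, 8] [210.53 206.79]
205 [(226, 222, 222), (227, 225, 224), (226, 224, 222), (227, 225, 225), (228, 226, 226), (223, 218, 217), (207, 205, 205), (209, 211, 212), (214, 220, 220), (226, 227, 228), (238, 236, 237), (235, 228, 231), (170, 158, 159)]
[-64, -30, 32] [188.09 205.99]
182 [(127, 126, 132), (125, 122, 127), (124, 122, 129), (124, 123, 130), (127, 125, 130), (121, 120, 125), (111, 112, 116), (134, 131, 133), (197, 192, 191), (223, 220, 220), (227, 224, 223), (226, 222, 220), (225, 220, 219)]
```

Run:
```python
from h import *
plan([toe(-32,60,.35,0,4,2.5),toe(-32,30,.35,0,3,2.5),toe(-32,12,.35,0,4,2.5),toe(-32,12,.35,0,-2,2.5)])
```

```text
13 rows
-0.0006 0.0056 0.0137 0 0 0 0; -0.0013 0.0111 0.0275 0 0 0 0; -0.0019 0.0167 0.0412 0 0 0 0; -0.0026 0.0223 0.055 0 0 0 0; -0.0026 0.0257 0.0644 0 0 0 0; -0.0026 0.0291 0.0738 0 0 0 0; -0.0026 0.0325 0.0831 0 0 0 0; -0.0026 0.0341 0.0873 0 0 0 0; -0.0026 0.0356 0.0916 0 0 0 0; -0.0026 0.0372 0.0958 0 0 0 0; -0.0026 0.0387 0.1001 0 0 0 0; -0.0026 0.0387 0.1001 0 0 0 0; -0.0026 0.0387 0.1001 0 0 0 0
```

apply_moves(motion="-0.001 0.006 0.014 0 0 0 0; -0.002 0.011 0.027 0 0 0 0; -0.0025 0.017 0.041 0 0 0 0; -0.0025 0.022 0.055 0 0 0 0; -0.0025 0.026 0.064 0 0 0 0; -0.0025 0.029 0.074 0 0 0 0; -0.0025 0.0325 0.083 0 0 0 0; -0.0025 0.034 0.087 0 0 0 0; -0.0025 0.0355 0.0915 0 0 0 0; -0.0025 0.037 0.096 0 0 0 0; -0.0025 0.0385 0.1 0 0 0 0; -0.0025 0.0385 0.1 0 0 0 0; -0.0025 0.0385 0.1 0 0 0 0")

```text
time: 22.72
tcp_pos: [556.1, 227.8, 239.3]
ee_rot: [-1.952, 2.118, -0.374]
contact_force: [0.5, -0.1, -6.5]
opening: 0.178
gripper_force: 59.6
```

Run:
```python
from h import *
did("-0.0025 0.0385 0.1 0 0 0 0"); seen()
S=camera("side");T=camera("top"); o=seen()
A=np.hstack([crop(S["pixels"],145,200,95,110,4),crop(T["pixels"],145,150,80,110,4)])
cv2.imwrite("pics/c9.png",A)
```

```text
t 22.73 grasp [608.9 223.6  93.9] err [0.1 0.1 0.2] roterr [ 0.0004 -0.0003 -0.0001] F [ 0.5 -0.1 -6.5] op 0.178 gf 59.6
t 22.82 grasp [609.  223.6  94. ] err [0.1 0.1 0.3] roterr [ 0.0004 -0.0003  0.    ] F [-0.1  0.2 -7.7] op 0.174 gf 59.6
```

View pics/c9.png

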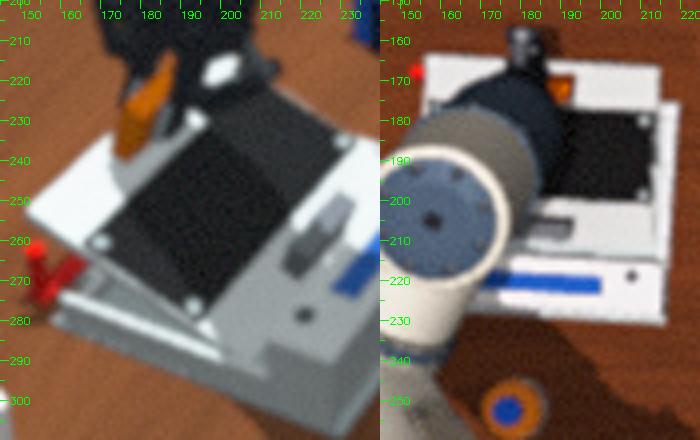

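The plate's toe is inside the side walls with no side load. Next I touch the floor and slide it under the hood.

Run:
```python
from h import *
plan([toe(-32,5,.35,0,3,2.5),toe(-32,3.5,.35,0,2,2.5),toe(-56,3.5,.35,0,6,2.5)])
```

```text
11 rows
-0 0.0009 0.0022 0 0 0 0; -0.0001 0.0017 0.0044 0 0 0 0; -0.0001 0.0026 0.0066 0 0 0 0; -0.0001 0.0029 0.0073 0 0 0 0; -0.0001 0.0031 0.008 0 0 0 0; -0.0001 0.0069 0.0066 0 0 0 0; -0.0001 0.0106 0.0053 0 0 0 0; -0.0001 0.0144 0.0039 0 0 0 0; -0.0001 0.0181 0.0025 0 0 0 0; -0.0001 0.0219 0.0012 0 0 0 0; -0.0001 0.0257 -0.0002 0 0 0 0
```

apply_moves(motion="0 0.001 0.002 0 0 0 0; 0 0.0015 0.0045 0 0 0 0; 0 0.0025 0.0065 0 0 0 0; 0 0.003 0.0075 0 0 0 0; 0 0.003 0.0085 0 0 0 0; 0 0.003 0.0085 0 0 0 0")

```text
time: 23.58
tcp_pos: [556.0, 227.7, 230.4]
ee_rot: [-1.952, 2.118, -0.374]
contact_force: [-1.9, -1.2, -2.0]
opening: 0.178
gripper_force: 60.3
```

Run:
```python
from h import *
did("0 0.003 0.0085 0 0 0 0"); print(seen()["ft_torque"])
```

```text
t 23.57 grasp [608.9 223.4  85.1] err [-0.  -0.   0.4] roterr [ 0.0003 -0.0001  0.0001] F [-1.9 -1.2 -2. ] op 0.178 gf 60.3
[-0.1116359   2.30960014 -0.00683859]
```

apply_moves(motion="0 0.004 -0.0014 0 0 0 0; 0 0.008 -0.0028 0 0 0 0; 0 0.012 -0.0043 0 0 0 0; 0 0.016 -0.0057 0 0 0 0; 0 0.02 -0.0072 0 0 0 0; 0 0.024 -0.0087 0 0 0 0; 0 0.028 -0.0102 0 0 0 0; 0 0.032 -0.0116 0 0 0 0; 0 0.036 -0.0131 0 0 0 0; 0 0.04 -0.0145 0 0 0 0; 0 0.042 -0.0153 0 0 0 0; 0 0.042 -0.0153 0 0 0 0; 0 0.042 -0.0153 0 0 0 0")

```text
time: 25.2
tcp_pos: [511.5, 231.5, 230.1]
ee_rot: [-1.952, 2.118, -0.374]
contact_force: [3.6, 2.1, 3.1]
opening: 0.182
gripper_force: 60.6
```

Run:
```python
from h import *
did("0 0.042 -0.0153 0 0 0 0"); print(seen()["ft_torque"])
# push further 2 mm, then pivot
for th0 in (.35,):
    p,r=start(); g=p+GO*r[:,2]; f=frame((0,0,-C[2]))(g-[C[0],C[1],0])[0]; c,s=np.cos(.35),np.sin(.35); print("cmd toe",f[0]-144*c+34.3*s, f[2]-144*s-34.3*c, f[1])
W=[toe(-79,3.3,.35,0,2,2.5)]+[toe(-79,3.3,t,0,1,2.5) for t in np.arange(.32,.01,-.03)]+[toe(-79,3.5,0,0,2,2.5)]
plan(W)
```

```text
t 25.2 grasp [564.3 227.3  84.8] err [-0.1  0.1  0.1] roterr [ 0.     -0.0004  0.    ] F [3.6 2.1 3.1] op 0.182 gf 60.6
[0.31165988 0.31653652 0.07681726]
cmd toe -76.47155677221224 3.081759872072709 2.4570476372197256
15 rows
-0 0.0012 -0.0005 0 0 0 0; -0.0001 0.0023 -0.0011 0 0 0 0; -0.0001 -0.0033 0.0033 -0.03 0 0 0; -0.0001 -0.0087 0.0079 -0.06 0 0 0; -0.0001 -0.0141 0.0126 -0.09 0 0 0; -0.0001 -0.0193 0.0175 -0.12 0 0 0; -0.0001 -0.0243 0.0226 -0.15 0 0 0; -0.0001 -0.0292 0.0278 -0.18 0 0 0; -0.0001 -0.0339 0.0331 -0.21 0 0 0; -0.0001 -0.0385 0.0386 -0.24 0 0 0; -0.0001 -0.0429 0.0442 -0.27 0 0 0; -0.0001 -0.0471 0.0499 -0.3 0 0 0; -0.0001 -0.0511 0.0558 -0.33 0 0 0; -0.0001 -0.0525 0.0577 -0.34 0 0 0; -0.0001 -0.0538 0.0596 -0.35 0 0 0
```

apply_moves(motion="0 0.001 -0.0005 0 0 0 0; 0 0.002 -0.001 0 0 0 0; 0 -0.0035 0.0033 -0.03 0 0 0; 0 -0.009 0.0079 -0.06 0 0 0; 0 -0.014 0.0126 -0.09 0 0 0; 0 -0.0195 0.0175 -0.12 0 0 0; 0 -0.0245 0.0226 -0.15 0 0 0; 0 -0.0292 0.0278 -0.18 0 0 0; 0 -0.034 0.033 -0.21 0 0 0; 0 -0.034 0.033 -0.21 0 0 0")

```text
time: 26.45
tcp_pos: [554.6, 227.7, 209.9]
ee_rot: [-2.062, 2.24, -0.155]
contact_force: [2.0, 0.1, 4.3]
opening: 0.178
gripper_force: 60.8
```

Run:
```python
from h import *
did("0 -0.034 0.033 -0.21 0 0 0"); print(seen()["ft_torque"])
plan([toe(-79,3.4,t,0,1,2.5) for t in np.arange(.12,.01,-.02)]+[toe(-79,3.5,0,0,1,2.5)])
```

```text
t 26.45 grasp [575.9 225.9  56.7] err [-0.  -0.2 -0.8] roterr [-0.0016  0.0007  0.0012] F [2.  0.1 4.3] op 0.178 gf 60.8
[ 0.3153213   0.48429152 -0.011698  ]
7 rows
-0.0001 -0.0037 0.0029 -0.02 0 0 0; -0.0001 -0.0074 0.0059 -0.04 0 0 0; -0.0001 -0.011 0.009 -0.06 0 0 0; -0.0001 -0.0146 0.0121 -0.08 0 0 0; -0.0001 -0.0181 0.0153 -0.1 0 0 0; -0.0001 -0.0215 0.0186 -0.12 0 0 0; -0.0001 -0.0249 0.0218 -0.14 0 0 0
```

apply_moves(motion="0 -0.0037 0.0029 -0.02 0 0 0; 0 -0.0074 0.0059 -0.04 0 0 0; 0 -0.011 0.009 -0.06 0 0 0; 0 -0.0146 0.0121 -0.08 0 0 0; 0 -0.018 0.0153 -0.1 0 0 0; 0 -0.0215 0.0186 -0.12 0 0 0; 0 -0.025 0.0218 -0.14 0 0 0; 0 -0.025 0.0218 -0.14 0 0 0; 0 -0.025 0.0218 -0.14 0 0 0")

```text
time: 27.58
tcp_pos: [582.0, 225.5, 193.0]
ee_rot: [2.129, -2.309, -0.002]
contact_force: [-4.1, -0.6, 5.9]
opening: 0.177
gripper_force: 61.4
```

Run:
```python
from h import *
did("0 -0.025 0.0218 -0.14 0 0 0"); print(seen()["ft_torque"])
S=camera("side")
cv2.imwrite("pics/c10.png",crop(S["pixels"],145,200,110,110,5))
```

```text
t 27.57 grasp [581.7 225.5  38.3] err [-0.4 -0.1  0.4] roterr [-0.0014  0.0005 -0.0005] F [-4.1 -0.6  5.9] op 0.177 gf 61.4
[-0.2943522   1.14567254  0.02100981]
```

View pics/c10.png

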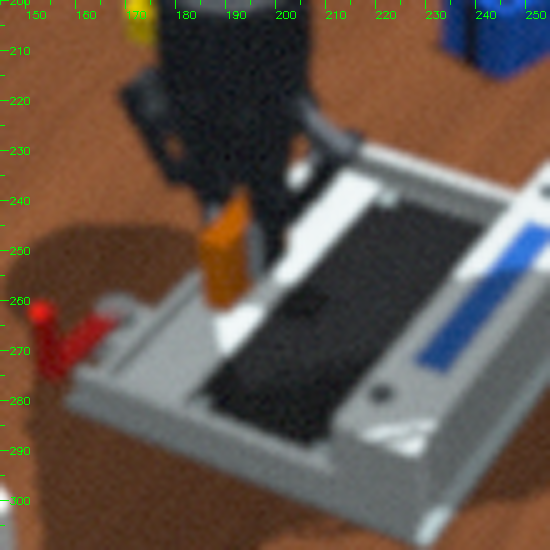

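The plate lies flat in the pocket: the hand height of 38.3 mm equals floor plus grip height exactly. Next I release it and locate the latch pin.

apply_moves(motion="0 0 0 0 0 0 0; 0 0 0 0 0 0 0.4; 0 0 0 0 0 0 0.4; 0 0 0 0 0 0 0.4; 0 0 -0.01 0 0 0 0.4; 0 0 -0.05 0 0 0 0.4; 0 0 -0.09 0 0 0 0.4; 0.0 0 -0.11 0 0 0 0.4; 0 0 -0.11 0 0 0 0.4")

```text
time: 28.75
tcp_pos: [582.7, 225.8, 305.3]
ee_rot: [-2.126, 2.306, -0.001]
contact_force: [0.9, -0.1, -0.9]
opening: 0.4
gripper_force: 0.0
```

Run:
```python
from h import *
did("0 0 -0.11 0 0 0 0.4"); seen()
T=camera("top"); S=camera("side")
im0=np.load("top0.npy")
for n,c,im in(("top0",T,im0),("top",T,T["pixels"]),("side",S,S["pixels"])):
    h=cv2.cvtColor(im,cv2.COLOR_RGB2HSV); m=cv2.inRange(h,(0,180,60),(6,255,255))|cv2.inRange(h,(174,180,60),(180,255,255))
    k,l,s,ce=cv2.connectedComponentsWithStats(m)
    for i in range(1,k):
        if s[i,4]>15:
            u=np.argwhere(l==i)[:,::-1]; e=u[u[:,0]<=u[:,0].min()+4] ; print(n,s[i],ce[i].round(1),e.mean(0).round(1),[unproj(c,e.mean(0),z)[0].round(0).tolist() for z in(57,46)])
print("pin options",[(a,cw(103-50*np.sin(a),62+50*np.cos(a),46).round(0).tolist()) for a in(-.3,-.1,.1)])
# side predicted
for a in(-.3,-.2,-.1,0,.1): print(a,proj(S,[cw(103-50*np.sin(a),62+50*np.cos(a),57),cw(103-50*np.sin(a),62+50*np.cos(a),23)]).round(1).tolist(),proj(T,[cw(103-50*np.sin(a),62+50*np.cos(a),57)]).round(1).tolist())
L=lambda _:[((56,-30,56),(56,30,56)),((72,-30,56),(72,30,56)),((80,-100,12),(80,100,12)),((-45,100,12),(80,100,12)),((-42,98,12),(42,98,12)),((42,-98,12),(42,98,12))]
r=edge_fit([S],L,C,span=6); print("plate side",r)
```

```text
t 28.75 grasp [583.4 226.2 150.6] err [0.4 0.2 2.8] roterr [ 0.0041 -0.0029 -0.0002] F [ 0.9 -0.1 -0.9] op 0.4 gf 0.0
top0 [152 165  17   7  71] [159.5 168.6] [154.2 167.7] [[632.0, 328.0, 57.0], [634.0, 331.0, 46.0]]
top0 [133 250  18  19 242] [141.4 258.5] [135.5 258.6] [[322.0, 395.0, 57.0], [322.0, 398.0, 46.0]]
side [151 260  16  17 142] [156.5 267.6] [153.2 267. ] [[620.0, 349.0, 57.0], [628.0, 339.0, 46.0]]
side [260 297  29  26 553] [273.9 309.7] [262.4 308.8] [[344.0, 372.0, 57.0], [348.0, 362.0, 46.0]]
pin options [(-0.3, [644.0, 328.0, 46.0]), (-0.1, [634.0, 331.0, 46.0]), (0.1, [624.0, 332.0, 46.0])]
-0.3 [[149.3, 258.9], [150.6, 270.0]] [[154.2, 164.4]]
-0.2 [[150.7, 259.8], [152.0, 270.9]] [[153.8, 165.8]]
-0.1 [[152.2, 260.7], [153.5, 271.7]] [[153.4, 167.2]]
0 [[153.9, 261.4], [155.1, 272.5]] [[153.3, 168.6]]
0.1 [[155.7, 262.0], [156.9, 273.1]] [[153.2, 170.0]]
plate side (array([ 5.15449074e+02,  2.23793944e+02, -8.04203689e-02]), np.float64(-1645.8948747369172))
```

```bash
cat >> h.py <<'E'
def pin(a,z=48,op=0,n=1): return (cw(103-50*np.sin(a),62+50*np.cos(a),z),PI+C[2]+a,op,n)
E
python3 - <<'E'
from h import *
plan([pin(-.08,150,.4,-4),pin(-.08,90,.4,2),pin(-.08,48,.4,3),pin(-.08,48,.4,-2),pin(-.08,48,0,-4)])
E
```

```text
15 rows
-0.1094 -0.0419 -0.0021 0 0 0.08 0.4; -0.1094 -0.0419 -0.0021 0 0 0.08 0.4; -0.1094 -0.0419 -0.0021 0 0 0.08 0.4; -0.1094 -0.0419 -0.0021 0 0 0.08 0.4; -0.1094 -0.0419 0.0279 0 0 0.08 0.4; -0.1094 -0.0419 0.0579 0 0 0.08 0.4; -0.1094 -0.0419 0.0719 0 0 0.08 0.4; -0.1094 -0.0419 0.0859 0 0 0.08 0.4; -0.1094 -0.042 0.0999 0 0 0.08 0.4; -0.1094 -0.042 0.0999 0 0 0.08 0.4; -0.1094 -0.042 0.0999 0 0 0.08 0.4; -0.1094 -0.042 0.0999 0 0 0.08 0; -0.1094 -0.042 0.0999 0 0 0.08 0; -0.1094 -0.042 0.0999 0 0 0.08 0; -0.1094 -0.042 0.0999 0 0 0.08 0
```

apply_moves(motion="-0.109 -0.042 -0.002 0 0 0.08 0.4; -0.109 -0.042 -0.002 0 0 0.08 0.4; -0.109 -0.042 -0.002 0 0 0.08 0.4; -0.109 -0.042 -0.002 0 0 0.08 0.4; -0.109 -0.042 0.028 0 0 0.08 0.4; -0.109 -0.042 0.058 0 0 0.08 0.4; -0.109 -0.042 0.072 0 0 0.08 0.4; -0.109 -0.042 0.086 0 0 0.08 0.4; -0.109 -0.042 0.1 0 0 0.08 0.4; -0.109 -0.042 0.1 0 0 0.08 0.4; -0.109 -0.042 0.1 0 0 0.08 0.4; -0.109 -0.042 0.1 0 0 0.08 0; -0.109 -0.042 0.1 0 0 0.08 0; -0.109 -0.042 0.1 0 0 0.08 0; -0.109 -0.042 0.1 0 0 0.08 0")

```text
time: 30.72
tcp_pos: [633.2, 331.1, 203.5]
ee_rot: [-2.034, 2.392, 0.0]
contact_force: [-1.1, 1.0, 4.3]
opening: 0.115
gripper_force: 58.6
```

Run:
```python
from h import *
did("-0.109 -0.042 0.1 0 0 0.08 0"); seen()
plan([pin(a,48,0,1) for a in np.linspace(-.08,1.64,18)[1:]]+[pin(1.64,48,0,-2)])
```

```text
t 30.73 grasp [633.3 331.3  48.8] err [0.1 0.3 0.9] roterr [ 0.0011 -0.0011 -0.0003] F [-1.1  1.   4.3] op 0.115 gf 58.6
19 rows
-0.0001 0.0051 -0.0001 0 0 -0.101 0; 0.0006 0.0101 -0.0001 0 0 -0.202 0; 0.0019 0.015 -0.0001 0 0 -0.303 0; 0.0036 0.0198 -0.0001 0 0 -0.404 0; 0.0059 0.0243 -0.0001 0 0 -0.506 0; 0.0085 0.0286 -0.0001 0 0 -0.607 0; 0.0116 0.0326 -0.0001 0 0 -0.708 0; 0.0151 0.0363 -0.0001 0 0 -0.809 0; 0.0189 0.0396 -0.0001 0 0 -0.91 0; 0.0231 0.0425 -0.0001 0 0 -1.011 0; 0.0275 0.0449 -0.0001 0 0 -1.113 0; 0.0321 0.0469 -0.0001 0 0 -1.214 0; 0.037 0.0485 -0.0001 0 0 -1.315 0; 0.0419 0.0495 -0.0001 0 0 -1.416 0; 0.0469 0.05 -0.0001 0 0 -1.517 0; 0.052 0.05 -0.0001 0 0 -1.618 0; 0.057 0.0495 -0.0001 0 0 -1.72 0; 0.057 0.0495 -0.0001 0 0 -1.72 0; 0.057 0.0495 -0.0001 0 0 -1.72 0
```

apply_moves(motion="0 0.005 0 0 0 -0.1 0; 0.0005 0.01 0 0 0 -0.2 0; 0.002 0.015 0 0 0 -0.3 0; 0.0035 0.02 0 0 0 -0.4 0; 0.006 0.0245 0 0 0 -0.505 0; 0.0085 0.0285 0 0 0 -0.605 0; 0.0115 0.0325 0 0 0 -0.71 0; 0.015 0.0365 0 0 0 -0.81 0; 0.019 0.0395 0 0 0 -0.91 0; 0.023 0.0425 0 0 0 -1.01 0; 0.0275 0.045 0 0 0 -1.11 0; 0.032 0.047 0 0 0 -1.215 0; 0.037 0.0485 0 0 0 -1.315 0; 0.042 0.0495 0 0 0 -1.415 0; 0.047 0.05 0 0 0 -1.515 0; 0.052 0.05 0 0 0 -1.62 0; 0.057 0.0495 0 0 0 -1.72 0; 0.057 0.0495 0 0 0 -1.72 0; 0.057 0.0495 0 0 0 -1.72 0")

```text
time: 33.1
tcp_pos: [574.0, 284.3, 203.4]
ee_rot: [-3.138, 0.019, 0.001]
contact_force: [-8.5, 7.5, 8.7]
opening: 0.116
gripper_force: 59.2
```

Run:
```python
from h import *
did("0.057 0.0495 0 0 0 -1.72 0"); seen()
```

```text
t 33.1 grasp [573.8 284.9  48.7] err [-1.1  1.8  0.8] roterr [ 0.0037 -0.0007 -0.0005] F [-8.5  7.5  8.7] op 0.116 gf 59.2
```

apply_moves(motion="0 0.002 0 0 0 0 0; 0 0.004 0 0 0 0 0; 0 0.004 0 0 0 0 0; 0 0.004 0 0 0 0 0")

```text
time: 33.6
tcp_pos: [573.7, 283.0, 203.5]
ee_rot: [-3.132, 0.018, -0.001]
contact_force: [-9.4, 17.2, 6.5]
opening: 0.112
gripper_force: 59.1
```

Run:
```python
from h import *
did("0 0.004 0 0 0 0 0"); seen()
```

```text
t 33.6 grasp [573.9 284.5  48.8] err [-1.3  4.4  0.9] roterr [ 0.0095  0.001  -0.0009] F [-9.4 17.2  6.5] op 0.112 gf 59.1
```

apply_moves(motion="0 0.002 0 0 0 0 0.35; 0 0.001 0 0 0 0 0.35; 0 0 0 0 0 0 0.35; 0 0 0 0 0 0 0.35; 0 0 -0.03 0 0 0 0.35; 0 0 -0.08 0 0 0 0.35; 0 0 -0.13 0 0 0 0.35; 0 0 -0.13 0 0 0 0.35")

```text
time: 34.6
tcp_pos: [576.2, 277.9, 337.6]
ee_rot: [-3.138, 0.02, -0.012]
contact_force: [-0.7, -0.3, -0.3]
opening: 0.346
gripper_force: 0.0
```

```bash
cat > racks.py <<'E'
from h import *
B=[(-27,-27),(27,-27),(27,27),(-27,27)]
def K(_): return [((*B[i],50),(*B[(i+1)%4],50)) for i in range(4)]+[((-6,-20,85),(-6,20,85)),((6,-20,85),(6,20,85))]
def racks():
    T=camera("top");S=camera("side"); k,l,s,ce=cv2.connectedComponentsWithStats(rackmask(T["pixels"])); out=[]
    for i in range(1,k):
        w=unproj(T,ce[i],30)[0]
        if 120<s[i,4]<500 and abs(w[1])<600 and 250<w[0]<720:
            m=np.where(l==i,255,0).astype(np.uint8)
            h,e=hull_fit(T,m,(27,27,0,50),(w[0],w[1],[-.6,-.2,.2,.6]))
            # choose the tab direction among the 4 quarter turns by edge score
            best=min((edge_fit([T],K,(h[0],h[1],h[2]+q*PI/2),span=5) for q in(0,1)),key=lambda r:r[1])
            both=edge_fit([T,S],K,best[0],span=6)
            print("rack",s[i,4],"hull",h.round(2),round(e,3),"top",best[0].round(2),round(best[1]),"both",both[0].round(2),round(both[1])); out.append(both[0])
    return out,T,S
E
python3 - <<'E'
from racks import *
did("0 0 -0.13 0 0 0 0.35"); seen()
o,T,S=racks()
h=cv2.cvtColor(S["pixels"],cv2.COLOR_RGB2HSV); m=cv2.inRange(h,(0,180,60),(6,255,255))|cv2.inRange(h,(174,180,60),(180,255,255))
k,l,s,ce=cv2.connectedComponentsWithStats(m); print([(s[i].tolist(),ce[i].round(1)) for i in range(1,k) if s[i,4]>8])
for a in(1.4,1.5,1.6): print(a,proj(S,[cw(103-50*np.sin(a),62+50*np.cos(a),57),cw(103-50*np.sin(a),62+50*np.cos(a),23)]).round(1).tolist())
E
```

```text
t 34.6 grasp [577.4 278.5 182.9] err [ 1.1 -0.6  5. ] roterr [0.0033 0.008  0.0004] F [-0.7 -0.3 -0.3] op 0.346 gf 0.0
rack 268 hull [ 5.5163e+02 -3.9980e+01 -3.8000e-01] 0.065 top [ 5.5008e+02 -3.9030e+01 -3.8000e-01] -1924 both [ 5.5008e+02 -3.7750e+01 -3.9000e-01] -2655
rack 293 hull [ 499.31 -417.93    0.53] 0.092 top [ 499.75 -415.25    0.52] -1753 both [ 4.9993e+02 -4.1368e+02  4.8000e-01] -2651
rack 141 hull [450.97 255.09   0.74] 0.723 top [455.97 253.53   2.35] -781 both [455.2  247.53   2.39] -1585
[([171, 255, 17, 14, 67], array([180.7, 263.2])), ([260, 297, 29, 26, 558], array([273.9, 309.5]))]
1.4 [[181.7, 257.7], [182.4, 268.7]]
1.5 [[183.1, 256.5], [183.8, 267.5]]
1.6 [[184.3, 255.4], [185.0, 266.3]]
```

Rack1 was knocked to about (550,-38); the other blue rack hasn't moved. The latch sits at its stop. Next I pick up rack1 at its new place.

Run:
```python
from h import *
g=(550.1,-38.3); ph=PI-.385
plan([((*g,180),ph,.8,-12),((*g,110),ph,.8,2),((*g,71),ph,.8,2)])
```

```text
16 rows
-0.021 0.3171 -0.0022 0 0 1.943 0.8; -0.021 0.3171 -0.0022 0 0 1.943 0.8; -0.021 0.3171 -0.0022 0 0 1.943 0.8; -0.021 0.3171 -0.0022 0 0 1.943 0.8; -0.021 0.3171 -0.0022 0 0 1.943 0.8; -0.021 0.3171 -0.0022 0 0 1.943 0.8; -0.021 0.3171 -0.0022 0 0 1.943 0.8; -0.021 0.3171 -0.0022 0 0 1.943 0.8; -0.021 0.3171 -0.0022 0 0 1.943 0.8; -0.021 0.3171 -0.0022 0 0 1.943 0.8; -0.021 0.3171 -0.0022 0 0 1.943 0.8; -0.021 0.3171 -0.0022 0 0 1.943 0.8; -0.021 0.3171 0.0328 0 0 1.943 0.8; -0.021 0.3171 0.0678 0 0 1.943 0.8; -0.021 0.3171 0.0873 0 0 1.943 0.8; -0.021 0.3171 0.1068 0 0 1.943 0.8
```

apply_moves(motion="-0.021 0.317 -0.002 0 0 1.943 0.8; -0.021 0.317 -0.002 0 0 1.943 0.8; -0.021 0.317 -0.002 0 0 1.943 0.8; -0.021 0.317 -0.002 0 0 1.943 0.8; -0.021 0.317 -0.002 0 0 1.943 0.8; -0.021 0.317 -0.002 0 0 1.943 0.8; -0.021 0.317 -0.002 0 0 1.943 0.8; -0.021 0.317 -0.002 0 0 1.943 0.8; -0.021 0.317 -0.002 0 0 1.943 0.8; -0.021 0.317 -0.002 0 0 1.943 0.8; -0.021 0.317 -0.002 0 0 1.943 0.8; -0.021 0.317 -0.002 0 0 1.943 0.8; -0.021 0.317 -0.002 0 0 1.943 0.8; -0.021 0.317 0.033 0 0 1.943 0.8; -0.021 0.317 0.068 0 0 1.943 0.8; -0.021 0.317 0.087 0 0 1.943 0.8; -0.021 0.317 0.107 0 0 1.943 0.8; -0.021 0.317 0.107 0 0 1.943 0.8; -0.021 0.317 0.107 0 0 1.943 0.8")

```text
time: 37.08
tcp_pos: [550.4, -38.2, 226.2]
ee_rot: [-1.756, 2.604, -0.001]
contact_force: [0.3, 0.2, 0.0]
opening: 0.8
gripper_force: 0.0
```

apply_moves(motion="0 0 0 0 0 0 0; 0 0 0 0 0 0 0; 0 0 0 0 0 0 0; 0 0 0 0 0 0 0; 0 0 0 0 0 0 0; 0 0 0 0 0 0 0; 0 0 -0.01 0 0 0 0; 0 0 -0.03 0 0 0 0; 0 0 -0.06 0 0 0 0; 0 0 -0.09 0 0 0 0; 0 0 -0.12 0 0 0 0; 0 0 -0.12 0 0 0 0")

```text
time: 38.58
tcp_pos: [550.7, -38.3, 348.6]
ee_rot: [-1.753, 2.601, -0.004]
contact_force: [-0.2, -0.6, -1.7]
opening: 0.136
gripper_force: 62.0
```

Run:
```python
from h import *
did("-0.021 0.317 0.107 0 0 1.943 0.8"); did("0 0 -0.12 0 0 0 0"); seen()
# place near rack: plate origin ~ (1,0); mat y -45 and +45
ph=PI+C[2]
g=cw(1,-50,0)
plan([((g[0],g[1],191),ph,0,10),((g[0],g[1],191),ph,0,-1),((g[0],g[1],110),ph,0,4),((g[0],g[1],90),ph,0,2),((g[0],g[1],90),ph,0,-2)])
```

```text
t 38.58 grasp [551.5 -38.2 193.9] err [ 0.5 -0.1  3.1] roterr [ 0.0053 -0.0026 -0.0002] F [-0.2 -0.6 -1.7] op 0.136 gf 62.0
19 rows
-0.0188 0.0115 -0 0 0 -0.03 0; -0.0375 0.0229 -0 0 0 -0.061 0; -0.0563 0.0344 -0 0 0 -0.091 0; -0.075 0.0459 -0.0001 0 0 -0.121 0; -0.0938 0.0573 -0.0001 0 0 -0.151 0; -0.1125 0.0688 -0.0001 0 0 -0.182 0; -0.1313 0.0803 -0.0001 0 0 -0.212 0; -0.15 0.0917 -0.0001 0 0 -0.242 0; -0.1688 0.1032 -0.0001 0 0 -0.272 0; -0.1875 0.1146 -0.0001 0 0 -0.303 0; -0.1875 0.1146 -0.0001 0 0 -0.303 0; -0.1875 0.1146 0.0201 0 0 -0.303 0; -0.1875 0.1146 0.0404 0 0 -0.303 0; -0.1875 0.1146 0.0606 0 0 -0.303 0; -0.1875 0.1146 0.0809 0 0 -0.303 0; -0.1875 0.1146 0.0909 0 0 -0.303 0; -0.1875 0.1146 0.1009 0 0 -0.303 0; -0.1875 0.1146 0.1009 0 0 -0.303 0; -0.1875 0.1146 0.1009 0 0 -0.303 0
```

apply_moves(motion="-0.019 0.0115 0 0 0 -0.03 0; -0.0375 0.023 0 0 0 -0.06 0; -0.056 0.0345 0 0 0 -0.09 0; -0.075 0.046 0 0 0 -0.12 0; -0.094 0.057 0 0 0 -0.15 0; -0.1125 0.069 0 0 0 -0.18 0; -0.131 0.08 0 0 0 -0.21 0; -0.15 0.092 0 0 0 -0.24 0; -0.169 0.103 0 0 0 -0.27 0; -0.1875 0.1145 0 0 0 -0.303 0; -0.1875 0.1145 0 0 0 -0.303 0; -0.1875 0.1145 0.02 0 0 -0.303 0; -0.1875 0.1145 0.04 0 0 -0.303 0; -0.1875 0.1145 0.06 0 0 -0.303 0; -0.1875 0.1145 0.08 0 0 -0.303 0; -0.1875 0.1145 0.095 0 0 -0.303 0; -0.1875 0.1145 0.1 0 0 -0.303 0; -0.1875 0.1145 0.105 0 0 -0.303 0; -0.1875 0.1145 0.1075 0 0 -0.303 0; -0.1875 0.1145 0.1075 0 0 -0.303 0")

```text
time: 41.08
tcp_pos: [514.3, 178.6, 238.3]
ee_rot: [-2.129, 2.31, 0.0]
contact_force: [-0.2, -0.5, -1.4]
opening: 0.13
gripper_force: 61.8
```

Run:
```python
from h import *
did("-0.1875 0.1145 0.1075 0 0 -0.303 0"); seen()
S=camera("side")
cv2.imwrite("pics/c11.png",crop(S["pixels"],145,190,110,110,5))
```

```text
t 41.08 grasp [514.4 178.7  83.6] err [0.  0.1 0.2] roterr [ 0.0004 -0.0002 -0.0001] F [-0.2 -0.5 -1.4] op 0.13 gf 61.8
```

View pics/c11.png

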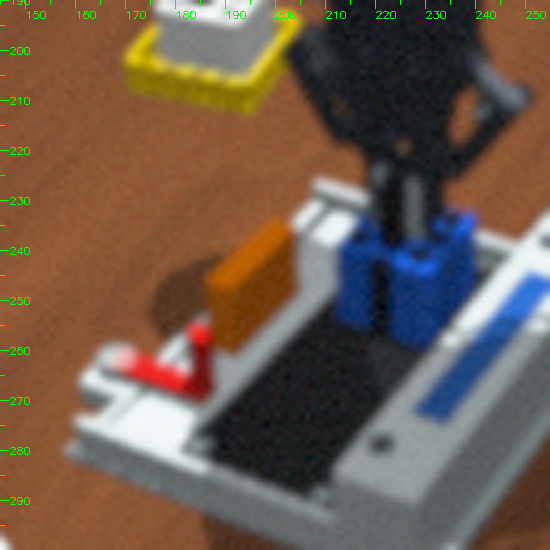

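The latch lies over the plate's heel edge and the plate is flat. The rack stands at the mat, with its tab at (215,225). Next I set it down, release it and look for the other rack.

apply_moves(motion="0 0 0.001 0 0 0 0; 0 0 0.001 0 0 0 0; 0 0 0.001 0 0 0 0.45; 0 0 0.001 0 0 0 0.45; 0 0 0.001 0 0 0 0.45; 0 0 -0.015 0 0 0 0.45; 0 0 -0.06 0 0 0 0.45; 0 0 -0.11 0 0 0 0.45; 0 0 -0.11 0 0 0 0.45")

```text
time: 42.25
tcp_pos: [515.3, 178.9, 352.7]
ee_rot: [-2.123, 2.303, -0.004]
contact_force: [-0.0, -0.2, -1.0]
opening: 0.453
gripper_force: 0.0
```

Run:
```python
from racks import *
did("0 0 -0.11 0 0 0 0.45"); seen()
o,T,S=racks()
r=min(o,key=lambda k:k[1]); g=(r[0],r[1]); ph=PI+r[2]
plan([((*g,193),ph,.8,-12),((*g,110),ph,.8,2),((*g,71),ph,.8,2)])
```

```text
t 42.25 grasp [516.5 179.5 198. ] err [1.  0.3 4.6] roterr [ 0.0079 -0.0048 -0.0004] F [-0.  -0.2 -1. ] op 0.453 gf 0.0
rack 214 hull [5.1417e+02 1.7104e+02 1.1000e-01] 0.308 top [5.1466e+02 1.7503e+02 7.0000e-02] -1001 both [5.1656e+02 1.7427e+02 3.0000e-02] -2114
rack 292 hull [ 499.34 -417.83    0.53] 0.095 top [ 499.78 -415.3     0.52] -1719 both [ 4.9992e+02 -4.1365e+02  4.8000e-01] -2638
rack 148 hull [448.75 227.13   0.73] 0.704 top [444.45 223.01   2.34] -483 both [438.45 217.01   2.38] -1004
16 rows
0.5914 -0.0339 0.0002 0 0 -0.56 0.8; 0.5914 -0.0339 0.0002 0 0 -0.56 0.8; 0.5914 -0.0339 0.0002 0 0 -0.56 0.8; 0.5914 -0.0339 0.0002 0 0 -0.56 0.8; 0.5914 -0.0339 0.0002 0 0 -0.56 0.8; 0.5914 -0.0339 0.0002 0 0 -0.56 0.8; 0.5914 -0.0339 0.0002 0 0 -0.56 0.8; 0.5914 -0.0339 0.0002 0 0 -0.56 0.8; 0.5914 -0.0339 0.0002 0 0 -0.56 0.8; 0.5914 -0.0339 0.0002 0 0 -0.56 0.8; 0.5914 -0.0339 0.0002 0 0 -0.56 0.8; 0.5914 -0.0339 0.0002 0 0 -0.56 0.8; 0.5914 -0.0339 0.0417 0 0 -0.56 0.8; 0.5914 -0.034 0.0832 0 0 -0.56 0.8; 0.5914 -0.034 0.1027 0 0 -0.56 0.8; 0.5914 -0.034 0.1222 0 0 -0.56 0.8
```

apply_moves(motion="0.592 -0.034 0 0 0 -0.57 0.8; 0.592 -0.034 0 0 0 -0.57 0.8; 0.592 -0.034 0 0 0 -0.57 0.8; 0.592 -0.034 0 0 0 -0.57 0.8; 0.592 -0.034 0 0 0 -0.57 0.8; 0.592 -0.034 0 0 0 -0.57 0.8; 0.592 -0.034 0 0 0 -0.57 0.8; 0.592 -0.034 0 0 0 -0.57 0.8; 0.592 -0.034 0 0 0 -0.57 0.8; 0.592 -0.034 0 0 0 -0.57 0.8; 0.592 -0.034 0 0 0 -0.57 0.8; 0.592 -0.034 0 0 0 -0.57 0.8; 0.592 -0.034 0.042 0 0 -0.57 0.8; 0.592 -0.034 0.083 0 0 -0.57 0.8; 0.592 -0.034 0.103 0 0 -0.57 0.8; 0.592 -0.034 0.122 0 0 -0.57 0.8; 0.592 -0.034 0.122 0 0 -0.57 0.8; 0.592 -0.034 0.122 0 0 -0.57 0.8")

```text
time: 44.6
tcp_pos: [500.4, -413.7, 227.0]
ee_rot: [2.694, -1.617, 0.002]
contact_force: [0.3, -0.3, -0.1]
opening: 0.804
gripper_force: 0.0
```

apply_moves(motion="0 0 0 0 0 0 0; 0 0 0 0 0 0 0; 0 0 0 0 0 0 0; 0 0 0 0 0 0 0; 0 0 0 0 0 0 0; 0 0 0 0 0 0 0; 0 0 -0.01 0 0 0 0; 0 0 -0.03 0 0 0 0; 0 0 -0.06 0 0 0 0; 0 0 -0.09 0 0 0 0; 0 0 -0.13 0 0 0 0; 0 0 -0.17 0 0 0 0; 0 0 -0.17 0 0 0 0")

```text
time: 46.22
tcp_pos: [500.0, -414.6, 401.0]
ee_rot: [2.692, -1.618, 0.013]
contact_force: [0.0, -0.1, -2.2]
opening: 0.129
gripper_force: 61.7
```

Run:
```python
from h import *
did("0.592 -0.034 0.122 0 0 -0.57 0.8"); did("0 0 -0.17 0 0 0 0"); seen()
ph=PI+C[2]; g=cw(1,40,0)
plan([((g[0],g[1],241),ph,0,19)])
plan([((g[0],g[1],241),ph,0,18)],save=True)
plan([((g[0],g[1],120),ph,0,4),((g[0],g[1],90),ph,0,3),((g[0],g[1],84),ph,0,3)])
```

```text
t 46.23 grasp [ 501.1 -415.4  246.3] err [ 0.1 -0.3  5.1] roterr [ 0.0039  0.0078 -0.0001] F [ 0.  -0.1 -2.2] op 0.129 gf 61.7
19 rows
-0.0312 -0.0179 0 0 0 0.03 0; -0.0624 -0.0357 0 0 0 0.06 0; -0.0936 -0.0536 0.0001 0 0 0.09 0; -0.1248 -0.0714 0.0001 0 0 0.12 0; -0.156 -0.0893 0.0001 0 0 0.15 0; -0.1872 -0.1072 0.0001 0 0 0.18 0; -0.2183 -0.125 0.0001 0 0 0.21 0; -0.2495 -0.1429 0.0002 0 0 0.24 0; -0.2807 -0.1607 0.0002 0 0 0.27 0; -0.3119 -0.1786 0.0002 0 0 0.3 0; -0.3431 -0.1965 0.0002 0 0 0.33 0; -0.3743 -0.2143 0.0002 0 0 0.36 0; -0.4055 -0.2322 0.0003 0 0 0.39 0; -0.4367 -0.25 0.0003 0 0 0.42 0; -0.4679 -0.2679 0.0003 0 0 0.45 0; -0.4991 -0.2858 0.0003 0 0 0.48 0; -0.5303 -0.3036 0.0003 0 0 0.51 0; -0.5615 -0.3215 0.0004 0 0 0.54 0; -0.5926 -0.3393 0.0004 0 0 0.57 0
18 rows
-0.0329 -0.0189 0 0 0 0.032 0; -0.0658 -0.0377 0 0 0 0.063 0; -0.0988 -0.0566 0.0001 0 0 0.095 0; -0.1317 -0.0754 0.0001 0 0 0.127 0; -0.1646 -0.0943 0.0001 0 0 0.158 0; -0.1975 -0.1131 0.0001 0 0 0.19 0; -0.2305 -0.132 0.0001 0 0 0.222 0; -0.2634 -0.1508 0.0002 0 0 0.253 0; -0.2963 -0.1697 0.0002 0 0 0.285 0; -0.3292 -0.1885 0.0002 0 0 0.317 0; -0.3622 -0.2074 0.0002 0 0 0.349 0; -0.3951 -0.2262 0.0003 0 0 0.38 0; -0.428 -0.2451 0.0003 0 0 0.412 0; -0.4609 -0.2639 0.0003 0 0 0.444 0; -0.4939 -0.2828 0.0003 0 0 0.475 0; -0.5268 -0.3016 0.0003 0 0 0.507 0; -0.5597 -0.3205 0.0004 0 0 0.539 0; -0.5926 -0.3393 0.0004 0 0 0.57 0
10 rows
-0 -0 0.0302 0 0 0 0; -0 -0 0.0605 0 0 0 0; -0 -0 0.0907 0 0 0 0; -0 -0 0.121 0 0 0 0; -0 -0 0.131 0 0 0 0; -0 -0 0.141 0 0 0 0; -0 -0 0.151 0 0 0 0; -0 -0 0.153 0 0 0 0; -0 -0 0.155 0 0 0 0; -0 -0 0.157 0 0 0 0
```

apply_moves(motion="-0.033 -0.019 0 0 0 0.03 0; -0.066 -0.038 0 0 0 0.063 0; -0.099 -0.057 0 0 0 0.095 0; -0.132 -0.075 0 0 0 0.127 0; -0.165 -0.094 0 0 0 0.158 0; -0.198 -0.113 0 0 0 0.19 0; -0.23 -0.132 0 0 0 0.222 0; -0.263 -0.151 0 0 0 0.253 0; -0.296 -0.17 0 0 0 0.285 0; -0.329 -0.189 0 0 0 0.317 0; -0.362 -0.207 0 0 0 0.349 0; -0.395 -0.226 0 0 0 0.38 0; -0.428 -0.245 0 0 0 0.412 0; -0.461 -0.264 0 0 0 0.444 0; -0.494 -0.283 0 0 0 0.475 0; -0.527 -0.302 0 0 0 0.507 0; -0.56 -0.3205 0 0 0 0.539 0; -0.5925 -0.3395 0 0 0 0.57 0; -0.5925 -0.3395 0 0 0 0.57 0; -0.5925 -0.3395 0 0 0 0.57 0")

```text
time: 48.72
tcp_pos: [521.6, 268.0, 395.6]
ee_rot: [2.129, -2.309, -0.001]
contact_force: [0.2, -0.2, -1.2]
opening: 0.13
gripper_force: 61.5
```

apply_moves(motion="0 0 0.03 0 0 0 0; 0 0 0.06 0 0 0 0; 0 0 0.09 0 0 0 0; 0 0 0.12 0 0 0 0; 0 0 0.13 0 0 0 0; 0 0 0.14 0 0 0 0; 0 0 0.15 0 0 0 0; 0 0 0.153 0 0 0 0; 0 0 0.155 0 0 0 0; 0 0 0.157 0 0 0 0; 0 0 0.158 0 0 0 0; 0 0 0.158 0 0 0 0")

```text
time: 50.22
tcp_pos: [521.7, 268.3, 238.2]
ee_rot: [-2.129, 2.31, 0.001]
contact_force: [0.6, 0.6, -1.0]
opening: 0.129
gripper_force: 61.5
```

Run:
```python
from h import *
print(start()[0]-GO*np.array([0,0,1])); seen()
```

```text
[521.56229413 268.22980044 240.98329353]
t 50.23 grasp [521.7 268.4  83.5] err [ 1.000e-01  1.000e-01 -1.575e+02] roterr [ 0.0001 -0.0001 -0.0001] F [ 0.6  0.6 -1. ] op 0.129 gf 61.5
```

apply_moves(motion="0 0 0.0005 0 0 0 0; 0 0 0.0005 0 0 0 0; 0 0 0.0005 0 0 0 0.45; 0 0 0.0005 0 0 0 0.45; 0 0 0.0005 0 0 0 0.45; 0 0 -0.015 0 0 0 0.45; 0 0 -0.06 0 0 0 0.45; 0 0 -0.11 0 0 0 0.45; 0 0 -0.16 0 0 0 0.45; 0.06 0.05 -0.18 0 0 0 0.45; 0.12 0.08 -0.18 0 0 0 0.45; 0.18 0.1 -0.18 0 0 0 0.45; 0.24 0.12 -0.18 0 0 0 0.45; 0.3 0.12 -0.18 0 0 0 0.45; 0.36 0.12 -0.18 0 0 0 0.45; 0.42 0.12 -0.18 0 0 0 0.45; 0.42 0.12 -0.18 0 0 0 0.45; 0.42 0.12 -0.18 0 0 0 0.45; 0.42 0.12 -0.18 0 0 0 0.45; 0.42 0.12 -0.18 0 0 0 0.45")

```text
time: 52.72
tcp_pos: [368.0, -139.8, 418.3]
ee_rot: [-2.131, 2.308, 0.0]
contact_force: [-0.0, 0.8, 0.3]
opening: 0.448
gripper_force: 0.0
```

Run:
```python
from h import *
T=camera("top");S=camera("side"); print(get_obs()["contact_force"],get_obs()["time"])
cv2.imwrite("pics/c12.png",np.hstack([crop(S["pixels"],140,160,100,140,4),crop(T["pixels"],140,120,95,140,4)]))
```

```text
[-0.92112018  0.04829309  0.53444826] 52.825
```

View pics/c12.png

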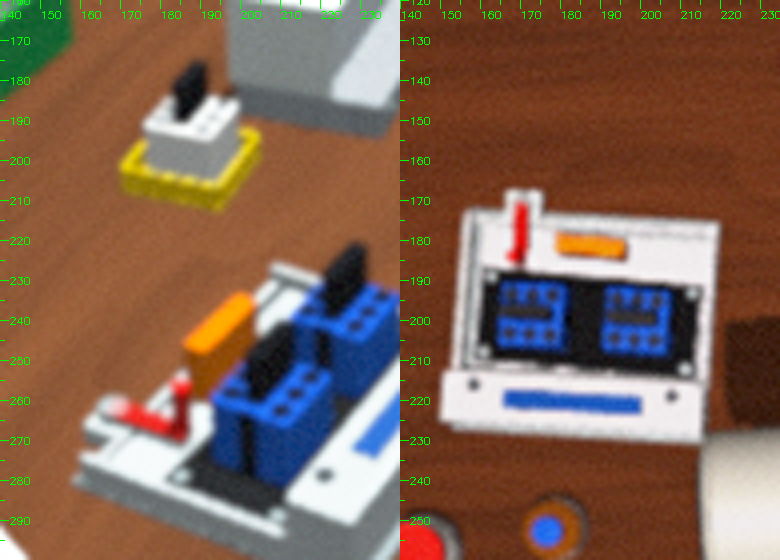

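The white rack stands in the tray, and the plate lies flat in the carrier with the latch over its heel edge at (518,230). Both blue racks are upright on the mat at (532,315) and (635,320). I'm handing it in.

```bash
python3 -c "
from rig import *
print(close_job())"
```

```text
the job is handed in; nothing more can be done
None
```

I handed the job in after about 53 s of the 192 s allowed: the white rack is in the yellow tray, the plate is flat in the carrier with the latch at its stop, and both blue racks that were there stand upright on the mat; no verdict came back.

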